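# Lay half-round blocks flat in the drying tray and shut it

### The arm

A 7-joint arm with a two-finger parallel gripper is mounted at the origin on the work surface. World frame = base frame: x ahead of the robot, y to its left, z up, the work surface at z = 0. Lengths are in m, angles in rad, forces in N, time in s.
With the tool pointing down it reaches from about 0.4 to 0.875 m from the base axis. Payload 4.4 kg.
Tool frame: the origin (TCP) lies between the finger pads; the fingertips stand 14 mm ahead of it and the grasp point (between the pads) lies 5 mm behind it; z points along the fingers, x is the direction in which the jaws open and shut, and the axes are right-handed (so a half turn about z gives the same grasp; the last joint's range is limited). The gripper opens to 85 mm and grips with 20 to 120 N. Pads are 22 mm wide; open, the fingers measure 114 mm over their backs; the gripper's body (76 mm by 85 mm) begins 54 mm behind the grasp point. The pads swing forward as they close: fully open they stand 13 mm farther back than shut.
Start: joints at [1.172, 0.628, 0.038, 1.517, -0.027, 0.996, -0.02], TCP at [0.212, -0.614, 0.245] pointing down, gripper open.
Joint ranges: [-3.06, 3.06], [-0.37, 2.12], [-1.25, 1.32], [0.18, 2.47], [-1.1, 4.24], [0.23, 1.98], [-2.94, 2.94]. Speed limits (rad/s): [2.57, 2.57, 3.14, 3.14, 3.14, 3.14, 3.14].

### API

Orientations are given as a unit quaternion [x, y, z, w].
In Python, from plant import sensors, imaging, manip gives the robot as it stands.
- The arm moves only by the shell command python3 -m jog 'ROWS' [FORCE]. ROWS is JSON, a list of rows, each an object with "fingers": the gripper's target within -1 to 1 (fully open at 1, half-way at 0, shut at -1); "xyz": the shift along the world's x, y, z in mm, a list of three; "rot": the turn, a rotation vector about the world's x, y, z in rad, a list of three. In form: [{"fingers": fingers, "xyz": [dx, dy, dz], "rot": [wx, wy, wz]}, ...]. A call has 1 to 12 rows; each row shifts and turns the commanded pose from where the row before left it; what a row does not reach is not made up. A row lasts 1/8 s, in which the tool goes at most 62.5 mm and 10.7 degrees, less where a joint would pass 70% of its speed; a pose out of reach is approached as far as the arm can. A call is refused whole if a number of a shift passes 62.5 or a number of a turn 0.188, either way. A call with a gripper value outside its range is refused whole. The fingers move at their own pace and stop on an object; FORCE is the grip in N (left out, the last holds). Time passes only in rows, so rows that do not move let the fingers close. It gives the time, the measured TCP pose, the force and the opening at its end, in the units of the state.
- sensors.sense(): the state, without advancing time (a new reading comes with each control period).
- imaging.grab_frame(name): name is "scene" or "top" or "wrist"; returns a dict with "frame" (400x640x3 uint8, red, green, blue), "mtx" (3x3 intrinsics, pixels), "T" (4x4, takes a point from camera to world coordinates); the wrist camera has in their place "T_tool_cam" (4x4, takes a point from camera to tool coordinates, whose origin is the TCP and whose axes are the tool frame's). Camera axes: x right, y down, z forward; pixel columns grow to the right and rows downward; lengths in m; the calibration is good to about 2 mm. A picture is of the moment at which its call begins: read the wrist's pose just before it. There is no depth.
- manip.sign_off(): hands the job in, once; it reports no verdict.
Trained networks look in the newest picture that a camera, given by its name, has taken for a name from the list of things; names that differ only in an ending like _2 or _b are one class to them, and where a whole thing is asked for, a point or a joint stands for the part that bears it (a point fixed in the world has none). Each returns a list of dicts, best first, with "confidence" (0 to 1); they miss things now and then, are a little off and sometimes report something else, mostly with a low value. They report only what shows in the picture. A call takes as long as a camera call.
- imaging.boxes_of(camera, thing): "at" ([x, y, z] in m, in the coordinates of the camera as it stood for that picture, good to about 4 mm: the middle of the surface that is visible of it).
- imaging.cut_out(camera, thing): "region" (400x640 bool, what is visible of it).
The state is a dict: "clock": time; "joint_pos": joint angles; "qd": joint speeds; "joint_torque": joint torques, N m; "position": TCP position; "tool_rot": TCP orientation; "ft_force": force on the tool from outside, world axes, zero at the start; "moment": the same for the moment, N m; "width": finger opening in m.
Only numpy, scipy, OpenCV 4.12 (cv2) and the standard library are available. Lean on these libraries where they do the work, as an engineer would, in place of code of your own. Each camera call takes 0.05 s, during which the arm holds its last target.

### The job

Pull the drying box's tray all the way out, then lay every half-round wooden block that is on the table flat side down on the floor of the tray, at rest and not rocking. Then push the tray fully home with the blocks in it, still flat side down. Leave the bowl, the clear jar and the kitchen scale where they are.

Things in the scene. Friction and masses are not known exactly. Their poses are not given: they have to be found in the camera images.
- block1: half-round block of plain light wood: half cylinder 60 mm long, 70 mm across its flat side (radius 35), about 60 g; two or three are present, an absent one reads None. Origin: centre of the flat side. z points from the flat to the crown of the round, x along its length. It starts round side down on the table and rocks when touched. Its half-disc ends are parallel: good to grip.
- block2: half-round block of plain light wood: half cylinder 60 mm long, 70 mm across its flat side (radius 35), about 60 g; two or three are present, an absent one reads None. Origin: centre of the flat side. z points from the flat to the crown of the round, x along its length. It starts round side down on the table and rocks when touched. Its half-disc ends are parallel: good to grip.
- block3: half-round block of plain light wood: half cylinder 60 mm long, 70 mm across its flat side (radius 35), about 60 g; two or three are present, an absent one reads None. Origin: centre of the flat side. z points from the flat to the crown of the round, x along its length. It starts round side down on the table and rocks when touched. Its half-disc ends are parallel: good to grip.
- tray (a joint): how far the tray is pulled out of the box, m: 0 = fully home, 0.155 = all the way out (end stop). It slides level, towards the robot, with about 2 N of friction, and stays where it is left.
- tray_floor (a point): centre of the top face of the white tray floor, free over 150 mm (x) by 316 mm (y), 10 mm above the table; moves with the tray. x points into the box (the way the tray shuts), y along the width, z up. Rim 8 mm high at sides and back, 18 mm at the front (plywood, 8 mm thick, its outer face 86 mm before this point).
- cab: drying box, fixed: white sides, clear top, 200 mm deep (x), 364 mm wide (y), 74 mm high, 60 mm free height inside; it swallows the tray. Origin: centre of its underside; its open front is 100 mm before it, towards the robot (-x). With the tray all the way out tray_floor is 177 mm before this origin, with the tray home 22 mm.
- tray_handle (a point): middle of the tray's handle: a steel bar 10 mm thick, 100 mm long, level along y, 30 mm above the table, its axis 45 mm in front of the tray's plywood front. Axes as for tray_floor; it moves with the tray.
- stand: wooden V stand fixed to the table, an optional help for turning blocks over: a V trough along its y axis, 44 mm long (a block's ends overhang it), open at the ends, walls at 45 degrees up to 51 mm above the table, 62 mm apart at the top. Origin: centre of its underside; base 90 mm (x) by 44 mm.
- stand_groove (a point): middle of the bottom line of the stand's V, 20 mm above the table; axes as the stand's. A block set in on its edge, flat side upright, stays so, or sinks until the flat lies on a wall: it can be let go half turned and gripped again. Upright so, its origin is 42 mm above this point and 7 mm off the middle, to the side the flat faces.
- bowl: steel bowl, 150 mm across, 60 mm high, bystander; origin under its centre.
- tub: clear plastic jar, 90 mm across, 100 mm high, bystander; origin under its centre.
- scale: white kitchen scale, 150 x 120 mm, 31 mm high, bystander; origin under its centre.

How it is judged:
On the way, in this order (a step that is already met when the one before it is completed fails the run):
1. the tray is pulled all the way out (value of joint tray above 0.145 m), for 0.2 s.
2. every block lies flat side down on the tray floor, at rest, with the tray still out (value of joint tray above 0.1 m and angle between each of block1, block2, block3's own z axis and vertical below 0.12 rad and z of block1 in the frame of tray_floor between -0.004 and 0.005 m and x of block1 in the frame of tray_floor between -0.055 and 0.055 m and y of block1 in the frame of tray_floor between -0.14 and 0.14 m and linear speed of each of block1, block2, block3 below 0.03 m/s and angular speed of each of block1, block2, block3 below 0.3 rad/s and z of block2 in the frame of tray_floor between -0.004 and 0.005 m and x of block2 in the frame of tray_floor between -0.055 and 0.055 m and y of block2 in the frame of tray_floor between -0.14 and 0.14 m and z of block3 in the frame of tray_floor between -0.004 and 0.005 m and x of block3 in the frame of tray_floor between -0.055 and 0.055 m and y of block3 in the frame of tray_floor between -0.14 and 0.14 m), for 0.3 s.
At the end, for the whole second after the job is handed in: The tray is home to within 6 mm, and every block present is at rest on the tray floor (within its rim), flat side down to within about 7 degrees (value of joint tray below 0.006 m and angle between each of block1, block2, block3's own z axis and vertical below 0.12 rad and z of block1 in the frame of tray_floor between -0.004 and 0.005 m and x of block1 in the frame of tray_floor between -0.055 and 0.055 m and y of block1 in the frame of tray_floor between -0.14 and 0.14 m and linear speed of each of block1, block2, block3 below 0.03 m/s and angular speed of each of block1, block2, block3 below 0.3 rad/s and z of block2 in the frame of tray_floor between -0.004 and 0.005 m and x of block2 in the frame of tray_floor between -0.055 and 0.055 m and y of block2 in the frame of tray_floor between -0.14 and 0.14 m and z of block3 in the frame of tray_floor between -0.004 and 0.005 m and x of block3 in the frame of tray_floor between -0.055 and 0.055 m and y of block3 in the frame of tray_floor between -0.14 and 0.14 m); the robot touches nothing.
It fails at once if the bowl, the jar or the scale is moved by more than 3 cm (distance of any of bowl, tub, scale from where it was at the start of the episode above 0.03 m).
Of block1, block2, block3 only 2 to 3 are there at a start; the rules pass over those that are not, and their reading is None.
At some moment in a run one of block1, block2, block3 may be knocked a few centimetres aside while the robot is not near it.
Once in a run the grip may slacken for a moment while it holds something.
It also fails if it takes over 210 s, if anything falls off the work surface, if the arm or the gripper's body presses on something with over 40 N, if the wrist force passes 120 N, or if a joint passes its speed limit or range.

## Working session

There is one attempt and no reset: what is moved stays moved. The work goes in short steps, Python scripts to look and compute and a shell command to move; the robot and the scene stay as the last step left them, time stands still between calls to the robot, and variables do not carry over. Pictures are saved under pics/ and viewed, and the job is handed in when it is done.

```bash
ls; mkdir -p pics
cat > h.py <<'E'
import numpy as np, cv2
from plant import sensors, imaging, manip
from scipy.spatial.transform import Rotation as R
def st():
    s=sensors.sense(); print('t',round(s['clock'],2),'p',np.round(s['position'],4),'q',np.round(s['tool_rot'],3),'F',np.round(s['ft_force'],1),'w',round(s['width'],4)); return s
def grab(n,fn=None):
    s=sensors.sense()
    f=imaging.grab_frame(n)
    if n=='wrist':
        T=np.eye(4);T[:3,:3]=R.from_quat(s['tool_rot']).as_matrix();T[:3,3]=s['position'];f['T']=T@f['T_tool_cam']
    if fn: cv2.imwrite('pics/'+fn,f['frame'][:,:,::-1])
    return f
def find(n,f,thing):
    r=[]
    for d in imaging.boxes_of(n,thing):
        p=f['T']@np.r_[d['at'],1]; r.append((round(d['confidence'],2),np.round(p[:3],4)))
    return r
def ray(f,uv,z):
    d=f['T'][:3,:3]@np.linalg.inv(f['mtx'])@np.array([uv[0],uv[1],1.]);o=f['T'][:3,3]
    return o+d*(z-o[2])/d[2]
def proj(f,p):
    c=np.linalg.inv(f['T'])@np.r_[p,1]; u=f['mtx']@c[:3]; return u[:2]/u[2]
E
python3 - <<'E'
from h import *
s=st()
for n in('scene','top'):
    f=grab(n,n+'0.png'); print(n,np.round(f['T'],3).tolist(),f['mtx'].tolist())
    for t in ['block1','tray','tray_handle','cab','stand','bowl','tub','scale']:
        print(t,find(n,f,t))
E
```

```text
pics
t 0.0 p [ 0.2122 -0.6137  0.2444] q [ 0.814 -0.58  -0.001 -0.001] F [-0.6  0.4  0.3] w 0.0853
scene [[0.251, 0.634, -0.731, 1.488], [0.968, -0.147, 0.204, -0.292], [0.022, -0.759, -0.651, 0.898], [0.0, 0.0, 0.0, 1.0]] [[369.6255110363406, 0.0, 319.7025948652159], [0.0, 369.6255110363406, 198.480931403529], [0.0, 0.0, 1.0]]
block1 [(0.73, array([0.4945, 0.3634, 0.0298])), (0.71, array([0.6091, 0.2426, 0.0313])), (0.69, array([0.4334, 0.255 , 0.029 ]))]
tray [(0.7, array([ 0.5839, -0.176 ,  0.0272]))]
tray_handle [(0.56, array([ 0.5888, -0.1834,  0.0258]))]
cab [(0.61, array([0.608 , 0.2451, 0.0314])), (0.59, array([ 0.7844, -0.1996,  0.0663])), (0.36, array([0.43  , 0.2544, 0.0307]))]
stand [(0.86, array([0.5307, 0.1213, 0.0332]))]
bowl [(0.72, array([ 0.5404, -0.5293,  0.0296]))]
tub [(0.84, array([ 0.3886, -0.4248,  0.0675]))]
scale [(0.36, array([ 0.5835, -0.1793,  0.0274]))]
top [[-0.008, -0.995, 0.1, 0.384], [-1.0, 0.009, 0.011, -0.018], [-0.012, -0.1, -0.995, 1.544], [0.0, 0.0, 0.0, 1.0]] [[467.6582670628917, 0.0, 324.0320989028418], [0.0, 467.6582670628917, 194.24101204392664], [0.0, 0.0, 1.0]]
block1 [(0.74, array([0.5974, 0.2525, 0.0295])), (0.63, array([0.4181, 0.2602, 0.0393])), (0.56, array([0.4865, 0.3761, 0.0327])), (0.53, array([ 0.6196, -0.1844,  0.0058]))]
tray [(0.95, array([ 0.6224, -0.1841,  0.0126]))]
tray_handle [(0.76, array([ 0.6202, -0.1825,  0.0061]))]
cab [(0.83, array([ 0.7187, -0.187 ,  0.0683])), (0.74, array([0.4206, 0.2614, 0.0384]))]
stand [(0.8, array([0.5056, 0.1259, 0.0341]))]
bowl [(0.82, array([ 0.5693, -0.5319,  0.0222]))]
tub [(0.73, array([ 0.3588, -0.4204,  0.1005])), (0.37, array([ 0.7166, -0.188 ,  0.0717]))]
scale [(0.81, array([0.3568, 0.5079, 0.0321]))]
```

View pics/top0.png

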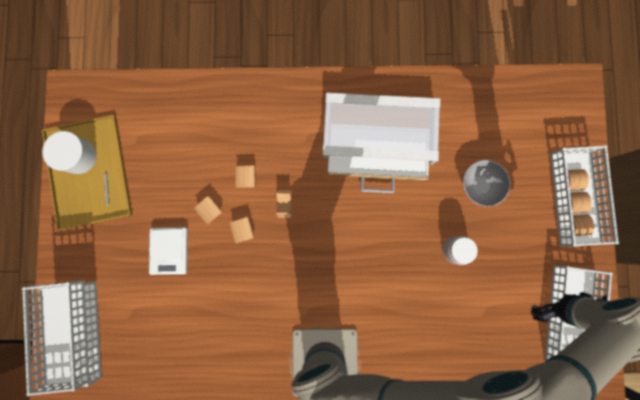

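View pics/scene0.png

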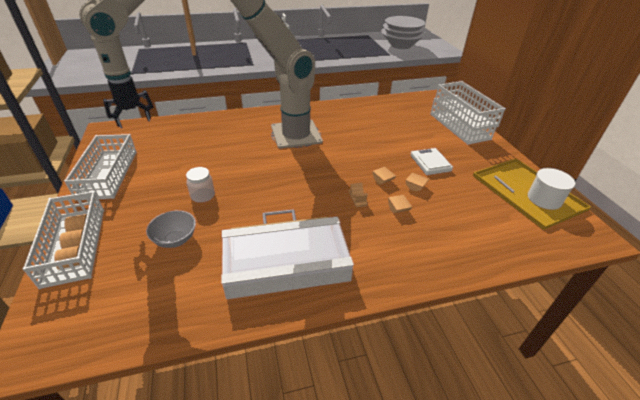

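The top view shows three blocks at (245,175), (207,209) and (242,230). The stand is at (284,204), the box at (380,135) with its handle at (378,185), and the scale at (168,250). I'll zoom in on the box.

Run:
```python
from h import *
f=cv2.imread('pics/top0.png')
a=cv2.resize(f[80:200,310:450],None,fx=5.5,fy=4.9 if 0 else 5,interpolation=cv2.INTER_CUBIC)
cv2.imwrite('pics/z_box.png',cv2.resize(f[85:205,310:450],None,fx=5,fy=5,interpolation=cv2.INTER_CUBIC)) 
cv2.imwrite('pics/z_bl.png',cv2.resize(f[150:250,190:300],None,fx=6,fy=6,interpolation=cv2.INTER_CUBIC))
```

```text
(no output)
```

View pics/z_box.png

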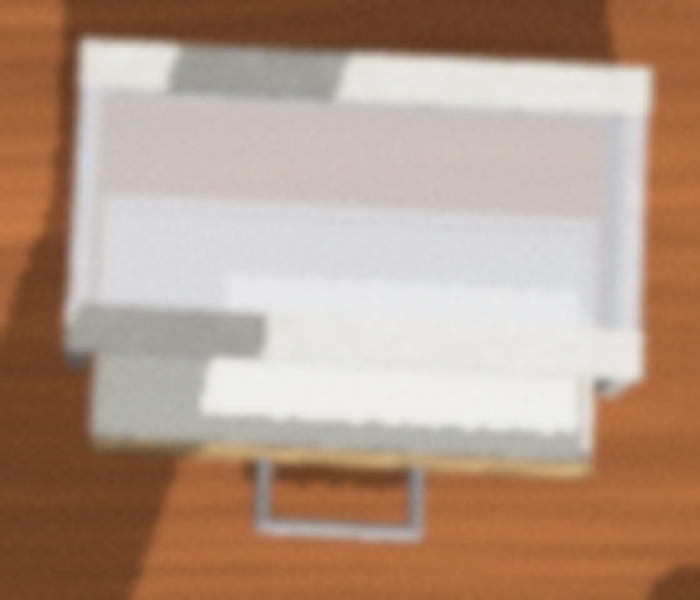

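View pics/z_bl.png

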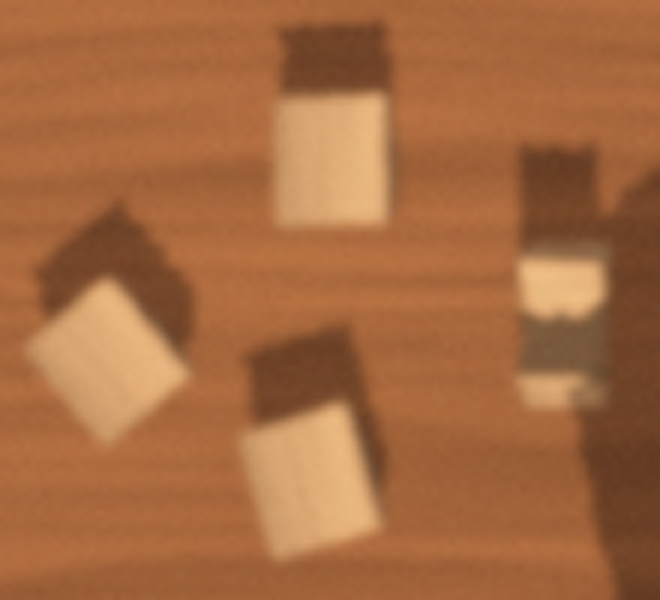

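Run:
```python
from h import *
f=grab('top')
c=lambda x,y,z:np.round(ray(f,(310+(x-2)/5,85+(y-2)/5),z),4)
print('box',[c(82,40,.074),c(652,68,.074),c(70,350,.074),c(642,380,.074)])
print('handle',c(257,528,.03),c(422,537,.03))
print('front top edge',c(92,444,.028),c(590,472,.028))
b=lambda x,y,z:np.round(ray(f,(190+(x-2.5)/6,150+(y-2.5)/6),z),4)
for q in ([(280,93),(387,90),(387,225),(275,225)],[(107,278),(188,372),(107,442),(27,350)],[(347,402),(381,525),(277,558),(242,435)]):
    P=np.array([b(x,y,.035) for x,y in q]); print(np.round(P.mean(0),4)); 
    for i in range(2):
        e=(P[i+1]-P[i]+P[(i+2)%4]*0)
        e=((P[i+1]-P[i])-(P[(i+3)%4]-P[(i+2)%4]))/2
        print('  side',np.round(np.linalg.norm(e),4),np.degrees(np.arctan2(e[1],e[0])))
P=[b(518,258,.051),b(608,258,.051),b(518,375,.051),b(605,375,.051)];print('stand',P)
```

```text
box [array([ 0.8622, -0.0107,  0.074 ]), array([ 0.8393, -0.3773,  0.074 ]), array([ 0.6593, -0.0013,  0.074 ]), array([ 0.6362, -0.3643,  0.074 ])]
handle [ 0.5488 -0.1216  0.03  ] [ 0.5419 -0.2287  0.03  ]
front top edge [ 0.6053 -0.0147  0.028 ] [ 0.5837 -0.3393  0.028 ]
[0.5986 0.2564 0.035 ]
  side 0.0597 -89.807894166604
  side 0.0733 179.41377441851523
[0.4895 0.3773 0.035 ]
  side 0.0675 -138.75418379737906
  side 0.0574 131.50509225894788
[0.4242 0.2659 0.035 ]
  side 0.0689 -163.81465907248977
  side 0.0587 107.09196313311872
stand [array([0.5414, 0.1532, 0.051 ]), array([0.5409, 0.1049, 0.051 ]), array([0.4786, 0.1531, 0.051 ]), array([0.4782, 0.1066, 0.051 ])]
```

The tray starts about 50 mm out. The box yaw is about -3.6° and the handle's middle is at about (0.545,-0.175). I'll move above the handle.

```bash
python3 -m jog '[{"fingers":1,"xyz":[28,37,0],"rot":[0,0,0.098]},{"fingers":1,"xyz":[28,37,0],"rot":[0,0,0.098]},{"fingers":1,"xyz":[28,37,0],"rot":[0,0,0.098]},{"fingers":1,"xyz":[28,37,0],"rot":[0,0,0.098]},{"fingers":1,"xyz":[28,37,0],"rot":[0,0,0.098]},{"fingers":1,"xyz":[28,37,0],"rot":[0,0,0.098]},{"fingers":1,"xyz":[28,37,0],"rot":[0,0,0.098]},{"fingers":1,"xyz":[28,37,0],"rot":[0,0,0.098]},{"fingers":1,"xyz":[28,37,0],"rot":[0,0,0.098]},{"fingers":1,"xyz":[28,37,0],"rot":[0,0,0.098]},{"fingers":1,"xyz":[28,37,0],"rot":[0,0,0.098]},{"fingers":1,"xyz":[25,32,0],"rot":[0,0,0.098]}]' 60
python3 - <<'E'
from h import *
s=st();f=grab('wrist','w1.png')
print(np.round(s['joint_pos'],3),find('wrist',f,'tray_handle'))
print(R.from_quat(s['tool_rot']).as_matrix().round(3).tolist(), f['T_tool_cam'].round(3).tolist())
E
```

```text
clock: 2.45
position: [0.5464, -0.1738, 0.2455]
tool_rot: [1.0, -0.029, 0.0, -0.0]
ft_force: [0.2, -0.6, 0.0]
width: 0.0851
t 2.45 p [ 0.5464 -0.1738  0.2455] q [ 1.    -0.029  0.    -0.   ] F [ 0.2 -0.6  0. ] w 0.0851
[ 0.46   0.531 -0.308  1.731  0.195  0.91   0.014] [(0.64, array([ 0.6309, -0.1487,  0.0125]))]
[[0.998, -0.058, 0.001], [-0.058, -0.998, 0.0], [0.001, -0.0, -1.0]] [[1.0, 0.001, 0.0, -0.0], [-0.001, 0.958, 0.285, -0.072], [-0.0, -0.285, 0.958, -0.129], [0.0, 0.0, 0.0, 1.0]]
```

View pics/w1.png

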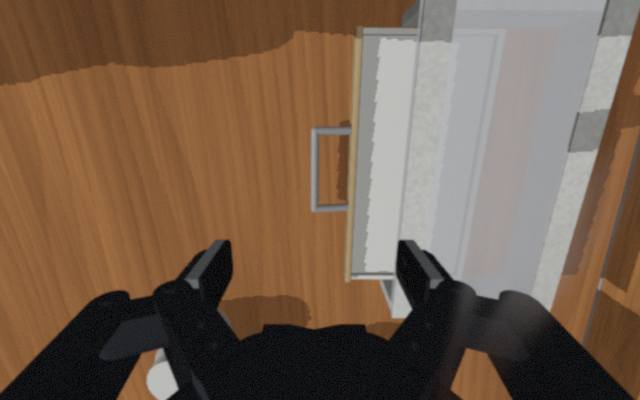

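The wrist view shows the handle bar from (314,130) to (314,210), nearly vertical in the image, so the yaw is aligned. The clear jar is at lower left.

Run:
```python
from h import *
st();f=grab('wrist')
a=ray(f,(314.5,128),.03);b=ray(f,(314.5,210),.03)
print(a,b,(a+b)/2,np.linalg.norm(a-b))
print('front',ray(f,(359,30),.028),ray(f,(348,280),.028))
print('tub', ray(f,(160,375),.1))
```

```text
t 2.55 p [ 0.5486 -0.1697  0.2457] q [ 1.    -0.027  0.002 -0.002] F [-0.2 -0.3 -0.1] w 0.0855
[ 0.5526554  -0.11814283  0.03      ] [ 0.54721708 -0.22355942  0.03      ] [ 0.54993624 -0.17085113  0.03      ] 0.10555677589121629
front [ 0.6075503 -0.0146465  0.028    ] [ 0.58970912 -0.33342084  0.028     ]
tub [ 0.33980885 -0.41085142  0.1       ]
```

```bash
python3 -m jog '[{"fingers":-0.3,"xyz":[0,0,-30]},{"fingers":-0.3,"xyz":[0,0,-40]},{"fingers":-0.3,"xyz":[0,0,-40]},{"fingers":-0.3,"xyz":[0,0,-35]},{"fingers":-0.3,"xyz":[0,0,-30]},{"fingers":-0.3,"xyz":[0,0,-25]},{"fingers":-0.3,"xyz":[0,0,-13]},{"fingers":-0.3,"xyz":[0,0,0]},{"fingers":-1,"xyz":[0,0,0]},{"fingers":-1,"xyz":[0,0,0]},{"fingers":-1,"xyz":[0,0,0]},{"fingers":-1,"xyz":[0,0,0]}]' 50
python3 - <<'E'
from h import *
s=st();f=grab('wrist','w2.png')
E
```

```text
t 2.6 p [ 0.5467 -0.1727  0.2454] q [ 1.    -0.029  0.    -0.001] F [-0.7  0.3 -0.2] w 0.0856invalid input
```

View pics/w2.png

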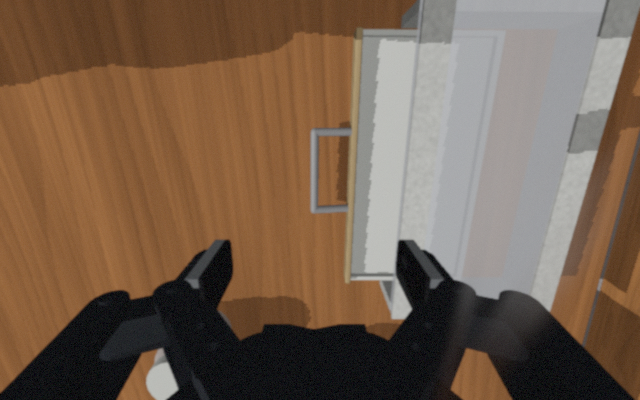

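The jog was refused because `rot` is required. Sending it again with `rot`.

```bash
python3 -m jog '[{"fingers":-0.3,"xyz":[0,0,-30],"rot":[0,0,0]},{"fingers":-0.3,"xyz":[0,0,-40],"rot":[0,0,0]},{"fingers":-0.3,"xyz":[0,0,-40],"rot":[0,0,0]},{"fingers":-0.3,"xyz":[0,0,-35],"rot":[0,0,0]},{"fingers":-0.3,"xyz":[0,0,-30],"rot":[0,0,0]},{"fingers":-0.3,"xyz":[0,0,-25],"rot":[0,0,0]},{"fingers":-0.3,"xyz":[0,0,-13],"rot":[0,0,0]},{"fingers":-0.3,"xyz":[0,0,0],"rot":[0,0,0]},{"fingers":-1,"xyz":[0,0,0],"rot":[0,0,0]},{"fingers":-1,"xyz":[0,0,0],"rot":[0,0,0]},{"fingers":-1,"xyz":[0,0,0],"rot":[0,0,0]},{"fingers":-1,"xyz":[0,0,0],"rot":[0,0,0]}]' 50
python3 - <<'E'
from h import *
s=st();f=grab('wrist','w3.png')
E
```

```text
clock: 4.15
position: [0.5463, -0.1759, 0.0334]
tool_rot: [1.0, -0.031, 0.001, 0.0]
ft_force: [-0.6, -1.2, 6.1]
width: 0.0078
t 4.15 p [ 0.5463 -0.1759  0.0334] q [ 1.    -0.031  0.001  0.   ] F [-0.6 -1.2  6.1] w 0.0078
```

View pics/w3.png

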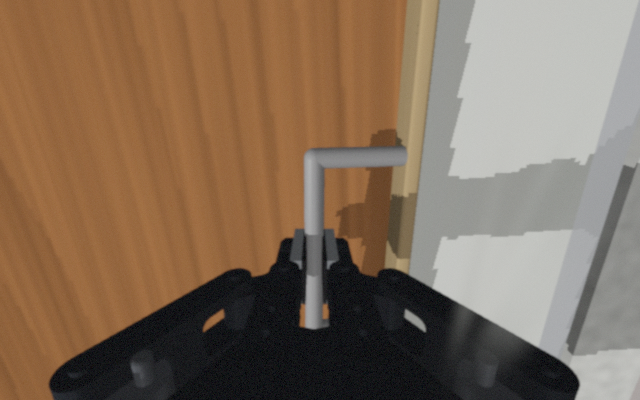

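The bar is held between the pads. Pulling along the tray axis.

```bash
python3 -m jog '[{"fingers":-1,"xyz":[-10,0.5,0],"rot":[0,0,0]},{"fingers":-1,"xyz":[-15,0.9,0],"rot":[0,0,0]},{"fingers":-1,"xyz":[-15,0.9,0],"rot":[0,0,0]},{"fingers":-1,"xyz":[-15,0.9,0],"rot":[0,0,0]},{"fingers":-1,"xyz":[-15,0.9,0],"rot":[0,0,0]},{"fingers":-1,"xyz":[-15,0.9,0],"rot":[0,0,0]},{"fingers":-1,"xyz":[-12,0.7,0],"rot":[0,0,0]},{"fingers":-1,"xyz":[-5,0.3,0],"rot":[0,0,0]},{"fingers":-1,"xyz":[-3,0,0],"rot":[0,0,0]},{"fingers":-1,"xyz":[0,0,0],"rot":[0,0,0]}]' 60
python3 - <<'E'
from h import *
s=st();f=grab('top','t2.png')
print(find('top',f,'tray_handle'))
cv2.imwrite('pics/z2.png',cv2.resize(f['frame'][85:225,310:450,::-1],None,fx=4,fy=4,interpolation=cv2.INTER_CUBIC))
E
```

```text
clock: 5.45
position: [0.4414, -0.1692, 0.0334]
tool_rot: [1.0, -0.031, 0.002, 0.0]
ft_force: [1.4, -0.2, 10.4]
width: 0.0074
t 5.45 p [ 0.4414 -0.1692  0.0334] q [ 1.    -0.031  0.002  0.   ] F [ 1.4 -0.2 10.4] w 0.0074
[(0.86, array([ 0.5744, -0.1711,  0.0056])), (0.29, array([ 0.5677, -0.5307,  0.0237]))]
```

View pics/z2.png

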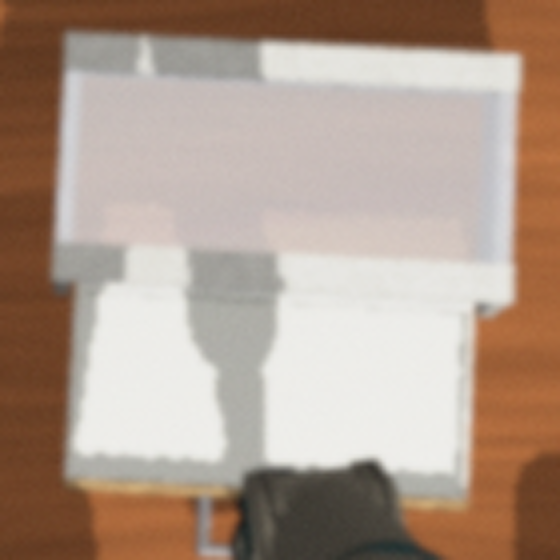

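The tray is well out, but there is no end-stop force yet. I'll pull a little more.

```bash
python3 -m jog '[{"fingers":-1,"xyz":[-3,0,0],"rot":[0,0,0]},{"fingers":-1,"xyz":[-3,0,0],"rot":[0,0,0]},{"fingers":-1,"xyz":[-3,0.3,0],"rot":[0,0,0]},{"fingers":-1,"xyz":[0,0,0],"rot":[0,0,0]},{"fingers":-1,"xyz":[0,0,0],"rot":[0,0,0]}]' 60
python3 - <<'E'
from h import *
s=st();f=grab('top','t3.png')
u=lambda x,y,z:ray(f,(310+(x-2)/4,85+(y-2)/4),z)
print('prev front edge',u(68,485,.028),u(468,505,.028))
cv2.imwrite('pics/z3.png',cv2.resize(f['frame'][85:225,310:450,::-1],None,fx=4,fy=4,interpolation=cv2.INTER_CUBIC))
E
```

```text
clock: 6.18
position: [0.4412, -0.1692, 0.0335]
tool_rot: [1.0, -0.03, 0.009, -0.0]
ft_force: [15.5, -0.5, -7.3]
width: 0.007
t 6.17 p [ 0.4412 -0.1692  0.0335] q [ 1.    -0.03   0.009 -0.   ] F [15.5 -0.5 -7.3] w 0.007
prev front edge [ 0.49921446 -0.00888982  0.028     ] [ 0.48005431 -0.33263836  0.028     ]
```

View pics/z3.png

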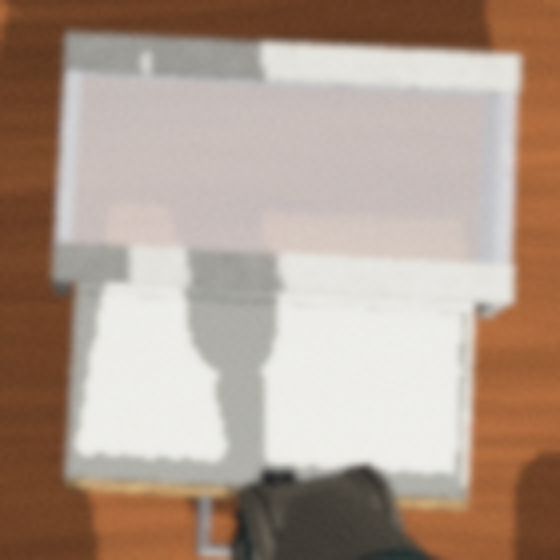

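The end stop is reached: 15 N of force with no further motion. I'll release, lift, and rotate the jaw to lie along y.

```bash
python3 -m jog '[{"fingers":-1,"xyz":[8,0,0],"rot":[0,0,0]},{"fingers":-0.3,"xyz":[0,0,0],"rot":[0,0,0]},{"fingers":-0.3,"xyz":[0,0,0],"rot":[0,0,0]},{"fingers":-0.3,"xyz":[0,0,20],"rot":[0,0,0]},{"fingers":0,"xyz":[0,0,40],"rot":[0,0,0]},{"fingers":1,"xyz":[0,0,55],"rot":[0,0,0]},{"fingers":1,"xyz":[0,30,55],"rot":[0,0,-0.16]},{"fingers":1,"xyz":[0,40,50],"rot":[0,0,-0.16]},{"fingers":1,"xyz":[0,40,0],"rot":[0,0,-0.16]},{"fingers":1,"xyz":[0,40,0],"rot":[0,0,-0.16]},{"fingers":1,"xyz":[0,40,0],"rot":[0,0,-0.16]},{"fingers":1,"xyz":[0,40,0],"rot":[0,0,-0.16]}]' 60;
python3 -m jog '[{"fingers":1,"xyz":[0,40,0],"rot":[0,0,-0.16]},{"fingers":1,"xyz":[0,40,0],"rot":[0,0,-0.16]},{"fingers":1,"xyz":[0,20,0],"rot":[0,0,-0.16]},{"fingers":1,"xyz":[0,0,0],"rot":[0,0,-0.08]},{"fingers":1,"xyz":[0,0,0],"rot":[0,0,0]}]'
python3 - <<'E'
from h import *
s=st();print(s['joint_pos'].round(3) if hasattr(s['joint_pos'],'round') else s['joint_pos'])
f=grab('wrist','w4.png'); print(find('wrist',f,'block1'),find('wrist',f,'stand'))
E
```

```text
clock: 7.72
position: [0.4381, 0.0608, 0.2505]
tool_rot: [0.871, -0.491, -0.001, 0.001]
ft_force: [-0.2, -0.3, -0.3]
width: 0.0851
clock: 8.35
position: [0.4383, 0.1597, 0.2504]
tool_rot: [-0.704, 0.711, 0.0, -0.001]
ft_force: [0.3, -0.6, 0.3]
width: 0.0854
t 8.35 p [0.4383 0.1597 0.2504] q [-0.704  0.711  0.    -0.001] F [ 0.3 -0.6  0.3] w 0.0854
[-0.325  0.365 -0.114  2.     0.058  0.782 -2.053]
[(0.89, array([0.5908, 0.2561, 0.0325])), (0.78, array([0.4227, 0.2622, 0.0358])), (0.63, array([0.4926, 0.3717, 0.0333])), (0.29, array([ 0.5564, -0.1256,  0.0113])), (0.26, array([ 0.5559, -0.1283,  0.0152]))] [(0.58, array([0.5073, 0.1348, 0.0391]))]
```

View pics/w4.png

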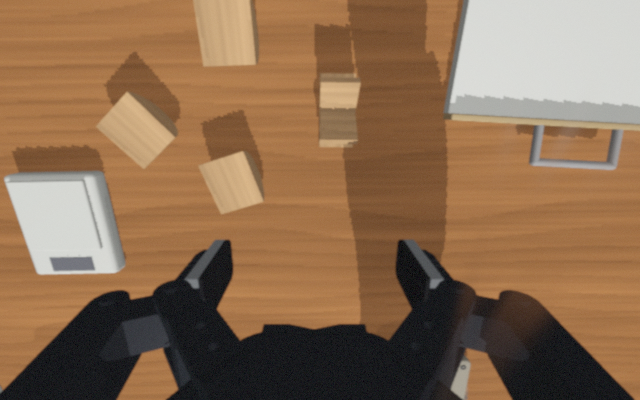

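All three blocks and the stand are visible; the blocks are at (226,30), (138,130) and (232,182), and the stand is at (340,110). Next I'll test how far the tool tilts about y, in the air.

```bash
python3 -m jog '[{"fingers":1,"xyz":[20,0,20],"rot":[0,0.16,0]},{"fingers":1,"xyz":[20,0,20],"rot":[0,0.16,0]},{"fingers":1,"xyz":[20,0,0],"rot":[0,0.16,0]},{"fingers":1,"xyz":[0,0,0],"rot":[0,0.16,0]},{"fingers":1,"xyz":[0,0,0],"rot":[0,0.16,0]},{"fingers":1,"xyz":[0,0,0],"rot":[0,0.16,0]},{"fingers":1,"xyz":[0,0,0],"rot":[0,0,0]}]'
python3 - <<'E'
from h import *
s=st();print(np.round(s['joint_pos'],3), R.from_quat(s['tool_rot']).as_matrix()[:,2])
E
python3 -m jog '[{"fingers":1,"xyz":[0,0,0],"rot":[0,-0.16,0]},{"fingers":1,"xyz":[0,0,0],"rot":[0,-0.16,0]},{"fingers":1,"xyz":[0,0,0],"rot":[0,-0.16,0]},{"fingers":1,"xyz":[0,0,0],"rot":[0,-0.16,0]},{"fingers":1,"xyz":[0,0,0],"rot":[0,-0.16,0]},{"fingers":1,"xyz":[0,0,0],"rot":[0,-0.16,0]},{"fingers":1,"xyz":[0,0,0],"rot":[0,-0.16,0]},{"fingers":1,"xyz":[0,0,0],"rot":[0,-0.16,0]},{"fingers":1,"xyz":[0,0,0],"rot":[0,-0.16,0]},{"fingers":1,"xyz":[0,0,0],"rot":[0,-0.16,0]},{"fingers":1,"xyz":[0,0,0],"rot":[0,-0.16,0]},{"fingers":1,"xyz":[0,0,0],"rot":[0,-0.16,0]}]'
python3 - <<'E'
from h import *
s=st();print(np.round(s['joint_pos'],3), R.from_quat(s['tool_rot']).as_matrix()[:,2])
E
```

```text
clock: 9.38
position: [0.4949, 0.1587, 0.2832]
tool_rot: [-0.623, 0.63, 0.328, -0.328]
ft_force: [-0.7, 0.0, 1.0]
width: 0.0857
t 9.38 p [0.4949 0.1587 0.2832] q [-0.623  0.63   0.328 -0.328] F [-0.7  0.   1. ] w 0.0857
[-0.062  0.972 -0.402  1.131 -0.053  1.979 -2.039] [-0.82153922  0.00550329 -0.57012545]
clock: 10.88
position: [0.5059, 0.1565, 0.3142]
tool_rot: [-0.667, 0.683, -0.228, 0.194]
ft_force: [0.1, 0.6, -0.4]
width: 0.0851
t 10.88 p [0.5059 0.1565 0.3142] q [-0.667  0.683 -0.228  0.194] F [ 0.1  0.6 -0.4] w 0.0851
[-1.072  0.238  0.603  2.254  0.852  0.267 -2.895] [ 0.56950866 -0.05236012 -0.82031598]
```

```bash
cat > fk.py <<'E'
import numpy as np, itertools
from scipy.spatial.transform import Rotation as R
D=[([1.172,.628,.038,1.517,-.027,.996,-.02],(.2122,-.6137,.2444),(.814,-.58,-.001,-.001)),
([0.46,0.531,-0.308,1.731,0.195,0.91,0.014],(.5464,-.1738,.2455),(1,-.029,0,0)),
([-0.325,0.365,-0.114,2.,0.058,0.782,-2.053],(.4383,.1597,.2504),(-.704,.711,0,-.001)),
([-0.062,0.972,-0.402,1.131,-0.053,1.979,-2.039],(0.4949,0.1587,0.2832),(-0.623,0.63,0.328,-0.328)),
([-1.072,0.238,0.603,2.254,0.852,0.267,-2.895],(0.5059,0.1565,0.3142),(-0.667,0.683,-0.228,0.194))]
def rots(q,s):
    out=[];r=R.identity()
    for i in range(7):
        r=r*R.from_euler('zyzyzyz'[i],s[i]*q[i]); out.append(r)
    return out
if __name__=='__main__':
  best=[]
  for s in itertools.product([1,-1],repeat=4):
    ss=(s[0],1,s[1],1,s[2],1,s[3])
    # const tool offset rotation C: R = r*C, base assumed identity
    Cs=R.concatenate([rots(q,ss)[-1].inv()*R.from_quat(o) for q,p,o in D])
    m=Cs.mean(); err=max((m.inv()*Cs).magnitude())
    best.append((err,ss,m.as_matrix().round(3).tolist()))
  best.sort(key=lambda x:x[0]); print(best[:2])
  ss=best[0][1]
  A=[];b=[]
  for q,p,o in D:
    rr=rots(q,ss)
    # d1 z ; after j2: L1 z, elbow x ; after j4: x,z ; after j6: x,z; all y
    cols=[np.array([0,0,1.])]
    for i,ax in [(1,0),(1,2),(3,0),(3,2),(5,0),(5,2)]:
        cols.append(rr[i].as_matrix()[:,ax])
    A.append(np.array(cols).T); b.append(p)
  A=np.vstack(A);b=np.hstack(b)
  x,res,rk,sv=np.linalg.lstsq(A,b,rcond=None);print(x.round(4),(A@x-b).round(4),sv.round(3))
E
python3 fk.py
```

```text
[(np.float64(0.003587545696621951), (-1, 1, -1, 1, -1, 1, -1), [[-1.0, -0.0, 0.0], [0.0, -1.0, -0.0], [0.0, -0.0, 1.0]]), (np.float64(0.9243521061949487), (-1, 1, 1, 1, 1, 1, -1), [[-0.885, -0.465, 0.017], [0.459, -0.868, 0.188], [-0.072, 0.174, 0.982]])]
[ 0.2255 -0.0148  0.6445 -0.0419  0.3376  0.0232  0.371 ] [ 0.0295  0.0103 -0.0078  0.0018  0.0076 -0.0026 -0.0159  0.0178  0.0007
  0.0032 -0.0034  0.0068 -0.0006  0.0093  0.0029] [4.343 3.71  1.06  0.907 0.553 0.335 0.099]
```

```bash
cat >> fk.py <<'E'
SS=(-1,1,-1,1,-1,1,-1)
COLS=[('w',2)]+[(i,a) for i in range(6) for a in range(3) if not (a==2 and i%2==0)]
def row(q):
    rr=rots(q,SS);c=[]
    for i,a in COLS:
        c.append(np.eye(3)[a] if i=='w' else rr[i].as_matrix()[:,a])
    return np.array(c).T
def fit(D,lam=1e-4):
    A=np.vstack([row(q) for q,p,o in D]);b=np.hstack([p for q,p,o in D])
    x0=np.zeros(len(COLS)); x0[0]=.285
    for k,(i,a) in enumerate(COLS):
        if a==2 and i==1:x0[k]=.42
        if a==2 and i==3:x0[k]=.314
        if a==2 and i==5:x0[k]=.32
    x=x0+np.linalg.solve(A.T@A+lam*np.eye(len(x0)),A.T@(b-A@x0))
    return x,A@x-b
if __name__=='__main__':
  for lam in(1e-2,1e-3,1e-4):
    x,e=fit(D,lam);print(lam,dict(zip(COLS,x.round(3))),e.round(4))
E
python3 fk.py | tail -3
```

```text
0.0001  0.     -0.      0.      0.0001  0.0002]
0.0001 {('w', 2): np.float64(0.311), (0, 0): np.float64(0.032), (0, 1): np.float64(-0.005), (1, 0): np.float64(-0.04), (1, 1): np.float64(-0.005), (1, 2): np.float64(0.562), (2, 0): np.float64(0.024), (2, 1): np.float64(-0.01), (3, 0): np.float64(0.003), (3, 1): np.float64(-0.01), (3, 2): np.float64(0.353), (4, 0): np.float64(-0.003), (4, 1): np.float64(0.001), (5, 0): np.float64(-0.003), (5, 1): np.float64(0.001), (5, 2): np.float64(0.34)} [ 0.     -0.0001  0.0003 -0.0003  0.0003 -0.0005  0.0002 -0.     -0.0001
  0.0001 -0.0001  0.      0.      0.      0.0002]
```

```bash
cat > lg.py <<'E'
import json
from h import *
s=st(); print(np.round(s['joint_pos'],3))
open('log.jsonl','a').write(json.dumps([list(map(float,s['joint_pos'])),list(map(float,s['position'])),list(map(float,s['tool_rot']))])+'\n')
E
python3 -m jog '[{"fingers":1,"xyz":[0,0,0],"rot":[0,0.18,0]},{"fingers":1,"xyz":[0,0,0],"rot":[0,0.18,0]},{"fingers":1,"xyz":[0,0,0],"rot":[0,0.18,0]},{"fingers":1,"xyz":[0,0,0],"rot":[0,0.12,0]},{"fingers":1,"xyz":[0,0,0],"rot":[0,0,0]}]'; python3 lg.py;
python3 -m jog '[{"fingers":1,"xyz":[0,0,0],"rot":[0,0,0.18]},{"fingers":1,"xyz":[0,0,0],"rot":[0,0,0.18]},{"fingers":1,"xyz":[0,0,0],"rot":[0,0,0.18]},{"fingers":1,"xyz":[0,0,0],"rot":[0,0,0.18]},{"fingers":1,"xyz":[0,0,0],"rot":[0,0,0.18]},{"fingers":1,"xyz":[0,0,0],"rot":[0,0,0.18]},{"fingers":1,"xyz":[0,0,0],"rot":[0,0,0.18]},{"fingers":1,"xyz":[0,0,0],"rot":[0,0,0.18]},{"fingers":1,"xyz":[0,0,0],"rot":[0,0,0.13]},{"fingers":1,"xyz":[0,0,0],"rot":[0,0,0]}]'; python3 lg.py
python3 -m jog '[{"fingers":1,"xyz":[10,0,0],"rot":[-0.18,0,0]},{"fingers":1,"xyz":[10,0,0],"rot":[-0.18,0,0]},{"fingers":1,"xyz":[10,0,0],"rot":[-0.18,0,0]},{"fingers":1,"xyz":[10,0,0],"rot":[-0.18,0,0]},{"fingers":1,"xyz":[10,0,0],"rot":[0,0,0]}]'; python3 lg.py
```

```text
clock: 11.5
position: [0.5159, 0.1477, 0.3127]
tool_rot: [-0.699, 0.712, -0.066, 0.004]
ft_force: [-0.1, -1.0, -0.6]
width: 0.0855
t 11.5 p [0.5159 0.1477 0.3127] q [-0.699  0.712 -0.066  0.004] F [-0.1 -1.  -0.6] w 0.0855
[-0.458  0.361  0.071  1.806  0.118  0.923 -2.049]
clock: 12.75
position: [0.5131, 0.1488, 0.3109]
tool_rot: [0.998, -0.008, 0.045, -0.046]
ft_force: [0.1, 0.5, -0.3]
width: 0.0854
t 12.75 p [0.5131 0.1488 0.3109] q [ 0.998 -0.008  0.045 -0.046] F [ 0.1  0.5 -0.3] w 0.0854
[-0.017  0.354 -0.381  1.842  0.103  0.853 -0.448]
clock: 13.38
position: [0.563, 0.1542, 0.3084]
tool_rot: [0.951, 0.013, 0.044, 0.307]
ft_force: [-0.1, 0.7, -0.9]
width: 0.0857
t 13.38 p [0.563  0.1542 0.3084] q [0.951 0.013 0.044 0.307] F [-0.1  0.7 -0.9] w 0.0857
[-0.534  0.613 -0.153  1.555  0.638  1.382 -0.902]
```

```bash
python3 -m jog '[{"fingers":1,"xyz":[0,-20,0],"rot":[-0.18,0,0]},{"fingers":1,"xyz":[0,-20,0],"rot":[-0.18,0,0]},{"fingers":1,"xyz":[0,-20,0],"rot":[-0.1,0,0]},{"fingers":1,"xyz":[0,-20,0],"rot":[0,0,0]},{"fingers":1,"xyz":[0,0,0],"rot":[0,0,0]}]'; python3 lg.py
python3 -m jog '[{"fingers":1,"xyz":[0,-40,0],"rot":[0,0,0]},{"fingers":1,"xyz":[0,-40,0],"rot":[0,0,0]},{"fingers":1,"xyz":[0,-40,0],"rot":[0,0,0]},{"fingers":1,"xyz":[0,-40,0],"rot":[0,0,0]},{"fingers":1,"xyz":[0,0,0],"rot":[0,0,0]}]'; python3 lg.py
cat >> fk.py <<'E'
import json,os
L=[tuple(json.loads(l)) for l in open('log.jsonl')]
ALL=D+L
X,ERR=fit(ALL,1e-4)
C=R.from_euler('z',np.pi)
def fk(q):
    return row(q)@X, rots(q,SS)[-1]*C
LO=np.array([-3.06,-.37,-1.25,.18,-1.1,.23,-2.94]);HI=np.array([3.06,2.12,1.32,2.47,4.24,1.98,2.94])
from scipy.optimize import least_squares
def ik(p,Rt,n=30,seed=0,q0=None):
    rng=np.random.default_rng(seed);best=None
    mid=(LO+HI)/2
    for k in range(n):
        x0=q0 if (q0 is not None and k==0) else rng.uniform(LO+.1,HI-.1)
        f=lambda q:np.r_[(fk(q)[0]-p)*10,(Rt.inv()*fk(q)[1]).as_rotvec()*2]
        r=least_squares(f,x0,bounds=(LO+.02,HI-.02),max_nfev=40)
        if best is None or r.cost<best.cost: best=r
        if best.cost<1e-6: break
    return best.x,best.cost
E
python3 -c "
from fk import *
print(dict(zip(COLS,X.round(3))),ERR.round(4))"
```

```text
clock: 14.0
position: [0.5646, 0.0661, 0.3123]
tool_rot: [0.856, 0.015, 0.041, 0.516]
ft_force: [0.3, -0.1, -0.1]
width: 0.0853
t 14.0 p [0.5646 0.0661 0.3123] q [0.856 0.015 0.041 0.516] F [ 0.3 -0.1 -0.1] w 0.0853
[-0.628  0.752 -0.016  1.627  0.868  1.557 -1.003]
clock: 14.62
position: [0.5634, -0.0948, 0.3126]
tool_rot: [0.855, 0.014, 0.04, 0.516]
ft_force: [0.6, -0.6, 0.1]
width: 0.0856
t 14.62 p [ 0.5634 -0.0948  0.3126] q [0.855 0.014 0.04  0.516] F [ 0.6 -0.6  0.1] w 0.0856
[-0.437  0.665  0.045  1.845  1.026  1.334 -1.006]
{('w', 2): np.float64(0.337), (0, 0): np.float64(0.0), (0, 1): np.float64(-0.006), (1, 0): np.float64(0.001), (1, 1): np.float64(-0.006), (1, 2): np.float64(0.558), (2, 0): np.float64(0.001), (2, 1): np.float64(-0.008), (3, 0): np.float64(0.0), (3, 1): np.float64(-0.008), (3, 2): np.float64(0.382), (4, 0): np.float64(0.0), (4, 1): np.float64(-0.0), (5, 0): np.float64(0.001), (5, 1): np.float64(-0.0), (5, 2): np.float64(0.335)} [ 0.0006 -0.0005  0.0009 -0.0004  0.0003 -0.0004 -0.     -0.0001 -0.0003
 -0.     -0.0002 -0.0002  0.0003 -0.0001  0.0004  0.      0.0001 -0.0002
  0.0001 -0.0003 -0.0002 -0.0001 -0.0001 -0.0001 -0.0002  0.0001 -0.
 -0.0001  0.0001  0.0001]
```

The fitted arm model is accurate to under a millimetre. I'll use it to check which poses can be reached for a sideways grip, a 180° roll about the tool axis, and a tilted drop.

```bash
cat > chk.py <<'E'
from fk import *
def Rt(dh,alpha,flip):
    # dh: heading angle of d horizontally, alpha below horizontal; flip: camera up(0)/down(1)
    d=np.array([np.cos(dh)*np.cos(alpha),np.sin(dh)*np.cos(alpha),-np.sin(alpha)])
    side=np.cross(d,[0,0,1]);side/=np.linalg.norm(side)
    up=np.cross(side,d) # upward perp
    y=-up if not flip else up   # camera is at tool -y
    x=np.cross(y,d)
    return R.from_matrix(np.array([x,y,d]).T)
if __name__=='__main__':
  for name,p,h in [('tray',(.57,-.28,.05),-90),('tray',(.57,-.18,.05),-90),('tray',(.57,-.08,.05),-90),('C',(.42,.26,.03),-90),('mid',(.5,.25,.03),-90),('A',(.6,.256,.03),-90),('mid2',(.45,.0,.03),-90),('A',(.6,.2,.03),-73)]:
    for a in (20,30):
      for fl in (0,1):
        q,c=ik(np.array(p),Rt(np.radians(h),np.radians(a),fl),12)
        print(name,p,h,a,fl,'%.1e'%c,q.round(2) if c<1e-5 else '')
E
python3 chk.py
```

```text
tray (0.57, -0.28, 0.05) -90 20 0 7.6e-07 [-0.77  1.77  1.3   1.83 -0.64  0.46 -2.89]
tray (0.57, -0.28, 0.05) -90 20 1 4.4e-16 [-0.47  1.31  0.58  1.83  1.06  0.73 -1.25]
tray (0.57, -0.28, 0.05) -90 30 0 1.9e-13 [-0.68  1.54  1.15  1.87 -0.51  0.35 -2.9 ]
tray (0.57, -0.28, 0.05) -90 30 1 6.5e-21 [-0.56  1.33  0.85  1.87  0.58  0.38 -0.76]
tray (0.57, -0.18, 0.05) -90 20 0 2.0e-16 [-0.09  1.22 -0.3   1.77  1.37  1.53  1.69]
tray (0.57, -0.18, 0.05) -90 20 1 3.8e-16 [-0.71  1.37  0.71  1.79  0.66  0.71 -0.97]
tray (0.57, -0.18, 0.05) -90 30 0 8.1e-15 [-0.87  1.59  1.22  1.84 -0.59  0.56 -2.92]
tray (0.57, -0.18, 0.05) -90 30 1 2.1e-18 [-0.64  1.25  0.67  1.84  0.67  0.61 -0.91]
tray (0.57, -0.08, 0.05) -90 20 0 2.1e-16 [-0.45  1.21  0.02  1.69  1.06  1.32  1.81]
tray (0.57, -0.08, 0.05) -90 20 1 8.0e-17 [-0.72  1.28  0.47  1.69  0.73  1.   -1.08]
tray (0.57, -0.08, 0.05) -90 30 0 9.0e-04 
tray (0.57, -0.08, 0.05) -90 30 1 1.1e-16 [-0.65  1.17  0.41  1.76  0.75  0.9  -1.06]
C (0.42, 0.26, 0.03) -90 20 0 2.5e-17 [-0.97  1.3  -0.03  1.37  0.57  1.63  1.81]
C (0.42, 0.26, 0.03) -90 20 1
[... 746 characters left out ...]
 [-0.83  1.34  0.13  1.03  0.57  1.59 -0.98]
mid2 (0.45, 0.0, 0.03) -90 20 0 8.6e-14 [-1.03  1.35  0.57  1.87  0.42  0.89  2.1 ]
mid2 (0.45, 0.0, 0.03) -90 20 1 7.4e-22 [-1.23  1.56  0.95  1.87 -0.12  0.81 -0.49]
mid2 (0.45, 0.0, 0.03) -90 30 0 2.3e-16 [-0.18  1.25 -0.69  1.92  1.2   1.67  1.36]
mid2 (0.45, 0.0, 0.03) -90 30 1 6.3e-14 [-0.14  1.28 -0.76  1.92  1.22  1.74 -1.8 ]
A (0.6, 0.2, 0.03) -73 20 0 1.5e-14 [-1.05  1.36  0.45  1.37  0.6   1.23  2.21]
A (0.6, 0.2, 0.03) -73 20 1 1.4e-15 [-1.13  1.42  0.63  1.37  0.42  1.16 -0.8 ]
A (0.6, 0.2, 0.03) -73 30 0 3.1e-16 [-0.72  1.21 -0.12  1.44  0.99  1.39  1.96]
A (0.6, 0.2, 0.03) -73 30 1 1.3e-13 [-0.35  1.39 -0.88  1.43  1.48  1.96 -1.34]
```

Run:
```python
from chk import *
for name,p,h in [('A',(.598,.256,.03),180),('B',(.489,.377,.03),-138.5),('C',(.424,.266,.03),-163),('C',(.424,.266,.03),-150),('C',(.424,.266,.03),-120),('B',(.489,.377,.03),-120)]:
    for a in (20,30):
        q,c=ik(np.array(p),Rt(np.radians(h),np.radians(a),0),14)
        print(name,p,h,a,0,'%.1e'%c,q.round(2) if c<1e-5 else '')
```

```text
A (0.598, 0.256, 0.03) 180 20 0 1.4e-01 
A (0.598, 0.256, 0.03) 180 30 0 3.3e-02 
B (0.489, 0.377, 0.03) -138.5 20 0 1.5e-01 
B (0.489, 0.377, 0.03) -138.5 30 0 2.9e-02 
C (0.424, 0.266, 0.03) -163 20 0 7.4e-18 [-0.46  1.41 -0.09  0.99 -0.14  1.94  1.37]
C (0.424, 0.266, 0.03) -163 30 0 2.8e-16 [-0.53  1.3   0.08  1.14 -0.23  1.75  1.49]
C (0.424, 0.266, 0.03) -150 20 0 5.5e-04 
C (0.424, 0.266, 0.03) -150 30 0 5.5e-16 [-0.3   1.39 -0.68  1.1   0.39  1.86  1.11]
C (0.424, 0.266, 0.03) -120 20 0 1.3e-08 [-0.97  1.44  0.45  1.07 -0.03  1.84  2.03]
C (0.424, 0.266, 0.03) -120 30 0 5.0e-09 [-0.86  1.29  0.19  1.21  0.11  1.66  1.86]
B (0.489, 0.377, 0.03) -120 20 0 8.3e-02 
B (0.489, 0.377, 0.03) -120 30 0 7.4e-03
```

```bash
cat > plan.py <<'E'
# helper: prints remaining shift (mm) and turn (rotvec) from the measured pose to a target
from h import *
def vert(cam_heading_deg):
    # tool down, camera side (tool -y) at given world heading
    c=np.radians(cam_heading_deg); y=-np.array([np.cos(c),np.sin(c),0]); z=np.array([0,0,-1.]); x=np.cross(y,z)
    return R.from_matrix(np.array([x,y,z]).T)
def delta(p,Rt):
    s=st(); q=R.from_quat(s['tool_rot'])
    dv=(Rt*q.inv()).as_rotvec(); dp=(np.array(p)-s['position'])*1000
    print('dxyz',dp.round(1),'rot',dv.round(3),'|rot|',np.linalg.norm(dv).round(2),'q',np.round(s['joint_pos'],2))
E
python3 - <<'E'
from plan import *
delta((.59,.245,.25),vert(180))
from fk import *
from chk import Rt
for p,r in [((.6,.25,.05),vert(180)),((.6,.25,.05),vert(-90)),((.6,.25,.2),vert(-90)),((.6,.25,.15),Rt(-np.pi/2,np.radians(60),0)),((.57,-.30,.045),Rt(-np.pi/2,np.radians(30),1)),((.6,.25,.027),Rt(-np.pi/2,np.radians(25),0))]:
    q,c=ik(np.array(p),r,14);print(p,'%.1e'%c,q.round(2))
E
```

```text
t 14.62 p [ 0.5634 -0.0948  0.3126] q [0.855 0.014 0.04  0.516] F [ 0.6 -0.6  0.1] w 0.0856
dxyz [ 26.6 339.8 -62.6] rot [0.775 0.907 1.37 ] |rot| 1.82 q [-0.44  0.67  0.04  1.84  1.03  1.33 -1.01]
(0.6, 0.25, 0.05) 3.1e-14 [ 0.14  1.19 -1.17  1.63  1.18  1.18  0.24]
(0.6, 0.25, 0.05) 3.1e-13 [ 0.12  1.15 -1.11  1.63  1.13  1.12  1.84]
(0.6, 0.25, 0.2) 5.0e-14 [-0.05  0.76 -0.69  1.55  0.54  1.03  2.25]
(0.6, 0.25, 0.15) 2.2e-09 [-0.76  0.91  0.22  1.37  0.28  1.19  2.4 ]
(0.57, -0.3, 0.045) 7.4e-24 [-0.52  1.34  0.83  1.87  0.67  0.36 -0.83]
(0.6, 0.25, 0.027) 1.2e-08 [-0.97  1.44  0.52  0.99  0.29  1.56  2.35]
```

```bash
python3 -m jog '[{"fingers":1,"xyz":[2,28,-5],"rot":[0.065,0.076,0.114]},{"fingers":1,"xyz":[2,28,-5],"rot":[0.065,0.076,0.114]},{"fingers":1,"xyz":[2,28,-5],"rot":[0.065,0.076,0.114]},{"fingers":1,"xyz":[2,28,-5],"rot":[0.065,0.076,0.114]},{"fingers":1,"xyz":[2,28,-5],"rot":[0.065,0.076,0.114]},{"fingers":1,"xyz":[2,28,-5],"rot":[0.065,0.076,0.114]},{"fingers":1,"xyz":[2,28,-5],"rot":[0.065,0.076,0.114]},{"fingers":1,"xyz":[2,28,-5],"rot":[0.065,0.076,0.114]},{"fingers":1,"xyz":[2,28,-5],"rot":[0.065,0.076,0.114]},{"fingers":1,"xyz":[2,28,-5],"rot":[0.065,0.076,0.114]},{"fingers":1,"xyz":[2,28,-5],"rot":[0.065,0.076,0.114]},{"fingers":1,"xyz":[2,28,-5],"rot":[0.065,0.076,0.114]}]'
python3 -m jog '[{"fingers":1,"xyz":[0,0,0],"rot":[0,0,0]},{"fingers":1,"xyz":[0,0,0],"rot":[0,0,0]}]'
python3 lg.py
python3 - <<'E'
from plan import *
delta((.598,.256,.25),vert(180))
f=grab('wrist','w5.png'); print(find('wrist',f,'block1'))
E
```

```text
clock: 16.12
position: [0.5892, 0.2474, 0.2527]
tool_rot: [0.704, 0.711, 0.002, -0.005]
ft_force: [-0.4, 0.1, 0.1]
width: 0.0853
clock: 16.38
position: [0.5884, 0.2456, 0.2511]
tool_rot: [0.705, 0.709, -0.0, -0.003]
ft_force: [0.7, 0.6, 0.3]
width: 0.0853
t 16.38 p [0.5884 0.2456 0.2511] q [ 0.705  0.709 -0.    -0.003] F [0.7 0.6 0.3] w 0.0853
[-0.039  0.689 -0.697  1.531  0.469  1.097  0.735]
t 16.38 p [0.5884 0.2456 0.2511] q [ 0.705  0.709 -0.    -0.003] F [0.7 0.6 0.3] w 0.0853
dxyz [ 9.6 10.4 -1.1] rot [-0.004 -0.005 -0.005] |rot| 0.01 q [-0.04  0.69 -0.7   1.53  0.47  1.1   0.74]
[(0.97, array([0.4231, 0.2623, 0.0356])), (0.64, array([0.5942, 0.2536, 0.034 ])), (0.62, array([0.4899, 0.3741, 0.032 ]))]
```

View pics/w5.png

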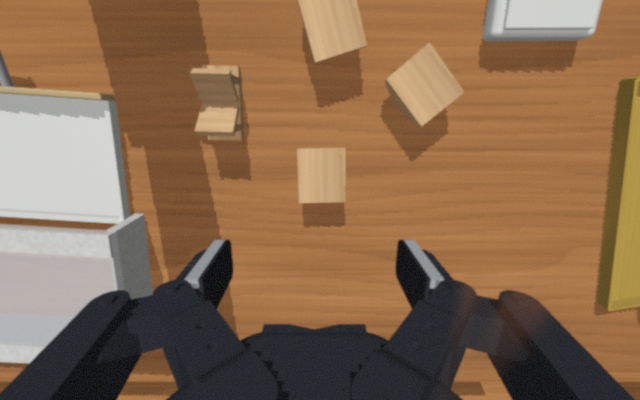

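Block A's flat shows at (297..346,148..203).

```bash
cat > blk.py <<'E'
import sys
from h import *
# find blocks by network mask, fit min-area rect on flat plane
def blocks(cam,z=.035,fn=None):
    f=grab(cam,fn); out=[]
    for d in imaging.cut_out(cam,'block1'):
        m=d['region'].astype(np.uint8)
        if d['confidence']<.4 or m.sum()<60: continue
        ys,xs=np.nonzero(m)
        P=np.array([ray(f,(x,y),z)[:2] for x,y in zip(xs,ys)],np.float32)
        (c,(w,h),a)=cv2.minAreaRect(P*1000)
        ax=a if w<h else a+90
        print(round(d['confidence'],2),'px',xs.mean().round(),ys.mean().round(),'centre mm',np.round(c,1),'mean',(P.mean(0)*1000).round(1),'size',round(w,1),round(h,1),'axis(short side) deg',round(ax%180,1))
if __name__=='__main__':
    for c in sys.argv[1:]: st(); print(c); blocks(c)
E
python3 blk.py wrist top
```

```text
t 16.48 p [0.5882 0.2457 0.2511] q [ 0.705  0.709 -0.001 -0.003] F [-0.2 -0.3  0.2] w 0.0854
wrist
0.9 px 331.0 27.0 centre mm [423.7 264.9] mean [427.2 264.3] size 64.6 62.1 axis(short side) deg 106.9
0.87 px 321.0 175.0 centre mm [594.7 254.6] mean [594.3 255.1] size 71.9 61.4 axis(short side) deg 91.1
0.72 px 60.0 155.0 centre mm [577.2 -61.1] mean [572.7 -69.5] size 161.3 204.3 axis(short side) deg 72.9
0.63 px 423.0 87.0 centre mm [489.6 372.6] mean [488.  372.8] size 72.0 68.8 axis(short side) deg 131.3
t 16.57 p [0.5882 0.2458 0.251 ] q [ 0.705  0.71  -0.001 -0.003] F [-0.2  0.9 -0.7] w 0.0854
top
0.97 px 209.0 210.0 centre mm [488.  373.9] mean [487.7 373.5] size 70.6 65.6 axis(short side) deg 130.8
0.6 px 242.0 230.0 centre mm [422.7 263.1] mean [422.4 263.5] size 68.6 64.8 axis(short side) deg 107.9
```

```bash
python3 -m jog '[{"fingers":1,"xyz":[6.5,9,-40],"rot":[0,0,0.01]},{"fingers":1,"xyz":[0,0,-50],"rot":[0,0,0]},{"fingers":1,"xyz":[0,0,-50],"rot":[0,0,0]},{"fingers":1,"xyz":[0,0,-40],"rot":[0,0,0]},{"fingers":1,"xyz":[0,0,-27],"rot":[0,0,0]},{"fingers":1,"xyz":[0,0,-20],"rot":[0,0,0]},{"fingers":1,"xyz":[0,0,0],"rot":[0,0,0]},{"fingers":-1,"xyz":[0,0,0],"rot":[0,0,0]},{"fingers":-1,"xyz":[0,0,0],"rot":[0,0,0]},{"fingers":-1,"xyz":[0,0,0],"rot":[0,0,0]},{"fingers":-1,"xyz":[0,0,0],"rot":[0,0,0]},{"fingers":-1,"xyz":[0,0,0],"rot":[0,0,0]}]' 40
python3 - <<'E'
from plan import *
delta((.595,.255,.03),vert(180))
f=grab('wrist','w6.png')
E
```

```text
clock: 18.18
position: [0.5962, 0.2555, 0.0249]
tool_rot: [0.701, 0.713, 0.001, -0.004]
ft_force: [-0.6, 0.0, 5.7]
width: 0.0592
t 18.18 p [0.5962 0.2555 0.0249] q [ 0.701  0.713  0.001 -0.004] F [-0.6  0.   5.7] w 0.0592
dxyz [-1.2 -0.5  5.1] rot [-0.006 -0.004 -0.017] |rot| 0.02 q [-0.14  0.97 -0.54  1.65  0.68  0.72  0.58]
```

View pics/w6.png

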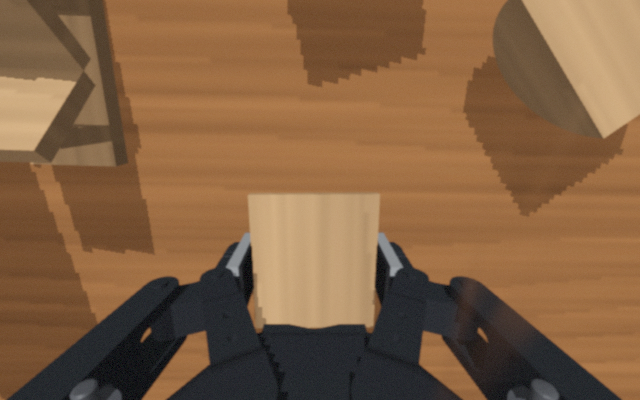

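Block A is held (width 59 mm). I'll lift it slightly, turn it +90°, set it back round side down and release.

```bash
python3 -m jog '[{"fingers":-1,"xyz":[0,0,5],"rot":[0,0,0]},{"fingers":-1,"xyz":[0,0,0],"rot":[0,0,0.17]},{"fingers":-1,"xyz":[0,0,0],"rot":[0,0,0.17]},{"fingers":-1,"xyz":[0,0,0],"rot":[0,0,0.17]},{"fingers":-1,"xyz":[0,0,0],"rot":[0,0,0.17]},{"fingers":-1,"xyz":[0,0,0],"rot":[0,0,0.17]},{"fingers":-1,"xyz":[0,0,0],"rot":[0,0,0.17]},{"fingers":-1,"xyz":[0,0,0],"rot":[0,0,0.17]},{"fingers":-1,"xyz":[0,0,0],"rot":[0,0,0.17]},{"fingers":-1,"xyz":[0,0,0],"rot":[0,0,0.19]},{"fingers":-1,"xyz":[0,0,-4.5],"rot":[0,0,0]},{"fingers":-1,"xyz":[0,0,0],"rot":[0,0,0]}]' 40
python3 - <<'E'
from plan import *
delta((.595,.255,.03),vert(-90))
f=grab('wrist','w7.png')
E
```

```text
t 18.23 p [0.5962 0.2555 0.025 ] q [ 0.701  0.713  0.001 -0.004] F [-0.2 -0.2  6.7] w 0.0591
dxyz [-1.2 -0.5  5. ] rot [-1.000e-03 -8.000e-03  1.554e+00] |rot| 1.55 q [-0.14  0.97 -0.54  1.65  0.68  0.72  0.58]out of range; nothing moved
```

View pics/w7.png

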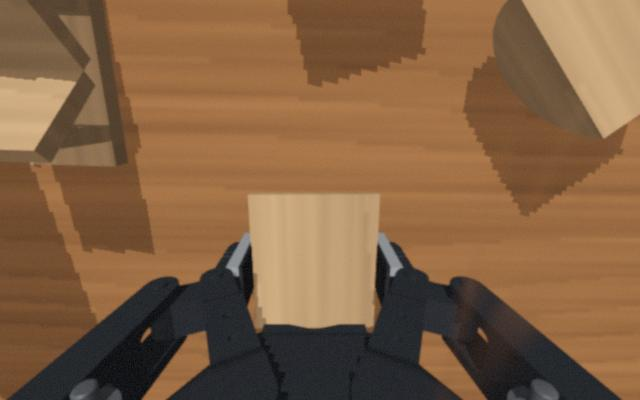

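```bash
python3 -m jog '[{"fingers":-1,"xyz":[0,0,5],"rot":[0,0,0]},{"fingers":-1,"xyz":[0,0,0],"rot":[0,0,0.172]},{"fingers":-1,"xyz":[0,0,0],"rot":[0,0,0.172]},{"fingers":-1,"xyz":[0,0,0],"rot":[0,0,0.172]},{"fingers":-1,"xyz":[0,0,0],"rot":[0,0,0.172]},{"fingers":-1,"xyz":[0,0,0],"rot":[0,0,0.172]},{"fingers":-1,"xyz":[0,0,0],"rot":[0,0,0.172]},{"fingers":-1,"xyz":[0,0,0],"rot":[0,0,0.172]},{"fingers":-1,"xyz":[0,0,0],"rot":[0,0,0.172]},{"fingers":-1,"xyz":[0,0,0],"rot":[0,0,0.172]},{"fingers":-1,"xyz":[0,0,-4.5],"rot":[0,0,0]},{"fingers":-1,"xyz":[0,0,0],"rot":[0,0,0]}]' 40
python3 - <<'E'
from plan import *
delta((.595,.255,.03),vert(-90))
f=grab('wrist','w7.png')
E
```

```text
clock: 19.77
position: [0.5953, 0.2548, 0.025]
tool_rot: [0.005, 1.0, -0.004, -0.002]
ft_force: [-0.9, -1.3, 8.3]
width: 0.0593
t 19.77 p [0.5953 0.2548 0.025 ] q [ 0.005  1.    -0.004 -0.002] F [-0.9 -1.3  8.3] w 0.0593
dxyz [-0.3  0.2  5. ] rot [ 0.007 -0.004  0.01 ] |rot| 0.01 q [ 0.02  1.08 -0.87  1.64  1.    0.94  1.89]
```

View pics/w7.png

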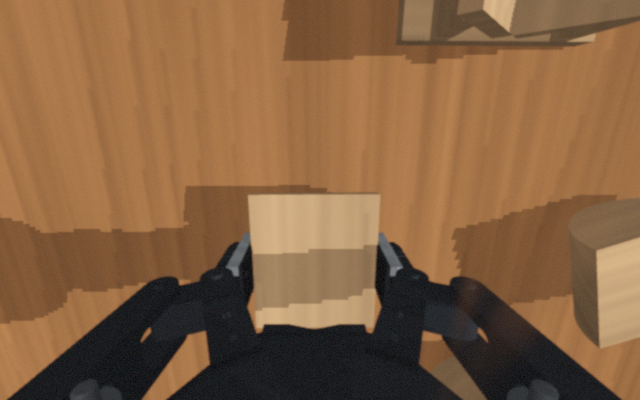

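The block is turned and sitting on the table. I'll open the jaws, tilt the tool about the block to 25° below horizontal (pointing -y), and regrip.

```bash
python3 -m jog '[{"fingers":0.6,"xyz":[0,0,0],"rot":[0,0,0]},{"fingers":1,"xyz":[0,0,0],"rot":[0,0,0]},{"fingers":1,"xyz":[0,0,0],"rot":[0,0,0]},{"fingers":1,"xyz":[0,0,10],"rot":[-0.1,0,0]},{"fingers":1,"xyz":[0,0,8],"rot":[-0.17,0,0]},{"fingers":1,"xyz":[0,0,0],"rot":[-0.17,0,0]},{"fingers":1,"xyz":[0,0,0],"rot":[-0.17,0,0]},{"fingers":1,"xyz":[0,0,0],"rot":[-0.17,0,0]},{"fingers":1,"xyz":[0,0,0],"rot":[-0.17,0,0]},{"fingers":1,"xyz":[0,0,0],"rot":[-0.17,0,0]},{"fingers":1,"xyz":[0,0,0],"rot":[0,0,0]}]' 40; python3 lg.py
python3 - <<'E'
from plan import *
from chk import Rt
delta((.595,.2505,.0265),Rt(-np.pi/2,np.radians(25),0))
f=grab('wrist','w8.png');g=grab('scene','s8.png')
E
```

```text
clock: 21.2
position: [0.5919, 0.2563, 0.0366]
tool_rot: [0.001, 0.845, -0.535, -0.002]
ft_force: [-0.2, 0.7, -0.4]
width: 0.0852
t 21.2 p [0.5919 0.2563 0.0366] q [ 0.001  0.845 -0.535 -0.002] F [-0.2  0.7 -0.4] w 0.0852
[-0.621  1.393 -0.441  0.993  1.023  1.918  1.938]
t 21.2 p [0.5919 0.2563 0.0366] q [ 0.001  0.845 -0.535 -0.002] F [-0.2  0.7 -0.4] w 0.0852
dxyz [  3.1  -5.8 -10.1] rot [-0.005 -0.003  0.003] |rot| 0.01 q [-0.62  1.39 -0.44  0.99  1.02  1.92  1.94]
```

View pics/w8.png

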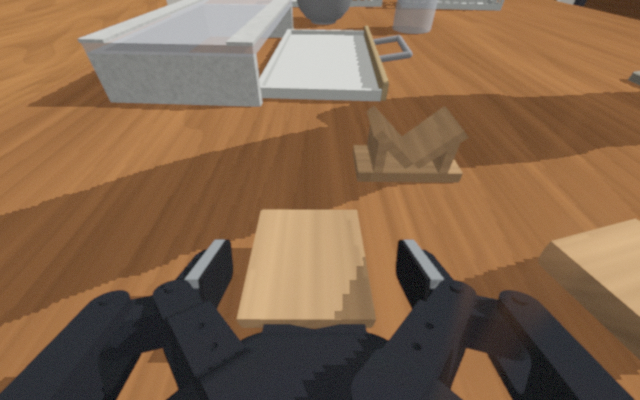

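View pics/s8.png

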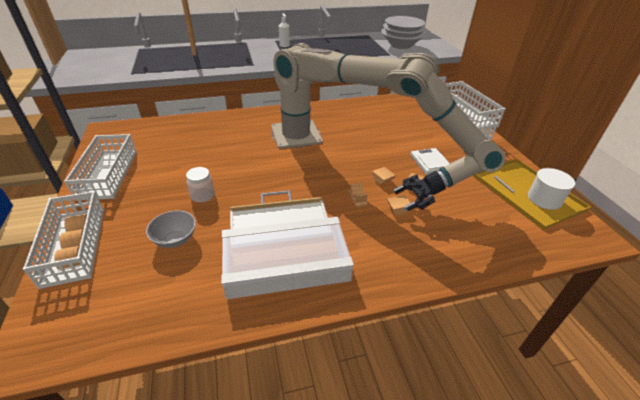

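The block is still level between the open fingers. I'll lower, grip, and lift.

```bash
python3 -m jog '[{"fingers":1,"xyz":[2,-3,-5],"rot":[0,0,0]},{"fingers":1,"xyz":[1,-3,-5],"rot":[0,0,0]},{"fingers":1,"xyz":[0,0,0],"rot":[0,0,0]},{"fingers":-1,"xyz":[0,0,0],"rot":[0,0,0]},{"fingers":-1,"xyz":[0,0,0],"rot":[0,0,0]},{"fingers":-1,"xyz":[0,0,0],"rot":[0,0,0]},{"fingers":-1,"xyz":[0,0,0],"rot":[0,0,0]}]' 60; python3 lg.py; python3 -m jog '[{"fingers":-1,"xyz":[0,0,10],"rot":[0,0,0]},{"fingers":-1,"xyz":[0,0,20],"rot":[0,0,0]},{"fingers":-1,"xyz":[0,0,20],"rot":[0,0,0]},{"fingers":-1,"xyz":[0,0,0],"rot":[0,0,0]}]' 60
python3 lg.py
python3 - <<'E'
from h import *
f=grab('wrist','w9.png')
E
```

```text
clock: 22.18
position: [0.5981, 0.249, 0.0322]
tool_rot: [0.004, 0.845, -0.534, -0.0]
ft_force: [-0.7, 1.4, 4.3]
width: 0.0587
t 22.18 p [0.5981 0.249  0.0322] q [ 0.004  0.845 -0.534 -0.   ] F [-0.7  1.4  4.3] w 0.0587
[-0.61   1.398 -0.438  0.992  1.031  1.908  1.937]
clock: 22.68
position: [0.5991, 0.2496, 0.0847]
tool_rot: [0.005, 0.846, -0.533, 0.001]
ft_force: [0.9, -0.4, -0.8]
width: 0.0588
t 22.68 p [0.5991 0.2496 0.0847] q [ 0.005  0.846 -0.533  0.001] F [ 0.9 -0.4 -0.8] w 0.0588
[-0.611  1.318 -0.424  1.029  1.004  1.928  1.962]
```

View pics/w9.png

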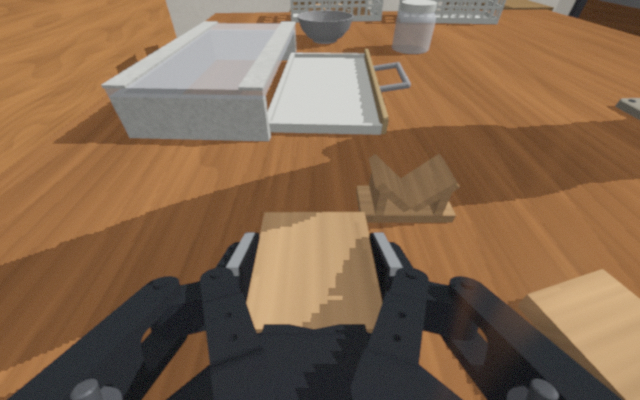

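Block A is held by its ends. I'll raise it and roll 180° about the tool axis while moving towards the tray.

```bash
python3 -m jog '[{"fingers":-1,"xyz":[0,0,45],"rot":[0,0,0]},{"fingers":-1,"xyz":[0,0,45],"rot":[0,0,0]},{"fingers":-1,"xyz":[0,-20,45],"rot":[0,0,0]},{"fingers":-1,"xyz":[0,-25,0],"rot":[0,-0.157,-0.075]},{"fingers":-1,"xyz":[0,-25,0],"rot":[0,-0.157,-0.075]},{"fingers":-1,"xyz":[0,-25,0],"rot":[0,-0.157,-0.075]},{"fingers":-1,"xyz":[0,-25,0],"rot":[0,-0.157,-0.075]},{"fingers":-1,"xyz":[0,-25,0],"rot":[0,-0.157,-0.075]},{"fingers":-1,"xyz":[0,-25,0],"rot":[0,-0.157,-0.075]},{"fingers":-1,"xyz":[0,-25,0],"rot":[0,-0.157,-0.075]},{"fingers":-1,"xyz":[0,-25,0],"rot":[0,-0.157,-0.075]},{"fingers":-1,"xyz":[0,-25,0],"rot":[0,-0.157,-0.075]}]' 60
python3 -m jog '[{"fingers":-1,"xyz":[0,-25,0],"rot":[0,-0.157,-0.075]},{"fingers":-1,"xyz":[0,-25,0],"rot":[0,-0.157,-0.075]},{"fingers":-1,"xyz":[0,-25,0],"rot":[0,-0.157,-0.075]},{"fingers":-1,"xyz":[0,-25,0],"rot":[0,-0.157,-0.075]},{"fingers":-1,"xyz":[0,-25,0],"rot":[0,-0.157,-0.075]},{"fingers":-1,"xyz":[0,-25,0],"rot":[0,-0.157,-0.075]},{"fingers":-1,"xyz":[0,-25,0],"rot":[0,-0.157,-0.075]},{"fingers":-1,"xyz":[0,-25,0],"rot":[0,-0.157,-0.075]},{"fingers":-1,"xyz":[0,-25,0],"rot":[0,-0.157,-0.075]},{"fingers":-1,"xyz":[0,0,0],"rot":[0,0,0]},{"fingers":-1,"xyz":[0,0,0],"rot":[0,0,0]}]' 60
python3 lg.py
python3 - <<'E'
from plan import *
from chk import Rt
delta((.567,-.283,.1),Rt(-np.pi/2,np.radians(30),1))
f=grab('scene','s10.png')
E
```

```text
clock: 24.22
position: [0.5978, 0.0031, 0.2161]
tool_rot: [0.601, 0.597, -0.375, 0.376]
ft_force: [0.9, 0.4, -0.5]
width: 0.0588
clock: 25.6
position: [0.5984, -0.2199, 0.2159]
tool_rot: [0.847, 0.004, 0.001, 0.532]
ft_force: [-0.6, 0.5, -0.5]
width: 0.0594
t 25.6 p [ 0.5984 -0.2199  0.2159] q [0.847 0.004 0.001 0.532] F [-0.6  0.5 -0.5] w 0.0594
[-0.426  0.906  0.399  1.806  1.017  0.995 -0.942]
t 25.6 p [ 0.5984 -0.2199  0.2159] q [0.847 0.004 0.001 0.532] F [-0.6  0.5 -0.5] w 0.0594
dxyz [ -31.4  -63.1 -115.9] rot [ 0.075 -0.003 -0.008] |rot| 0.08 q [-0.43  0.91  0.4   1.81  1.02  1.   -0.94]
```

View pics/s10.png

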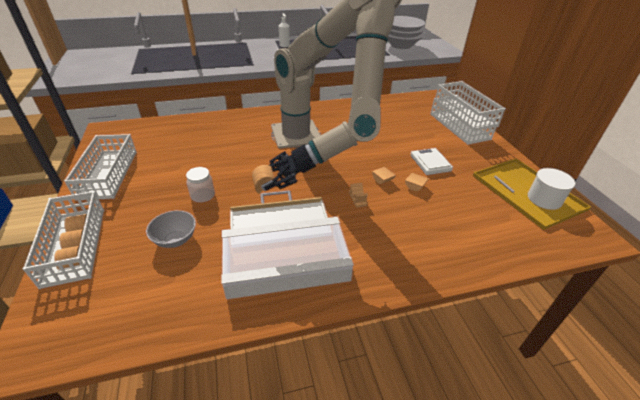

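The roll is clean and the round is now up. Next: over the rear slot of the tray, then lower.

```bash
python3 -m jog '[{"fingers":-1,"xyz":[-15,-30,-30],"rot":[0.04,0,0]},{"fingers":-1,"xyz":[-16,-33,-40],"rot":[0.035,0,0]},{"fingers":-1,"xyz":[0,0,-45],"rot":[0,0,0]},{"fingers":-1,"xyz":[0,0,0],"rot":[0,0,0]},{"fingers":-1,"xyz":[0,0,0],"rot":[0,0,0]}]' 60
python3 lg.py
python3 - <<'E'
from plan import *
from chk import Rt
delta((.567,-.283,.037),Rt(-np.pi/2,np.radians(30),1))
f=grab('wrist','w11.png');f=grab('top','t11.png')
cv2.imwrite('pics/z11.png',cv2.resize(f['frame'][85:225,310:450,::-1],None,fx=4,fy=4,interpolation=cv2.INTER_CUBIC))
E
```

```text
clock: 26.28
position: [0.5682, -0.2834, 0.1029]
tool_rot: [0.866, 0.003, 0.002, 0.501]
ft_force: [-0.4, -0.4, -0.2]
width: 0.059
t 26.27 p [ 0.5682 -0.2834  0.1029] q [0.866 0.003 0.002 0.501] F [-0.4 -0.4 -0.2] w 0.059
[-0.333  1.057  0.432  1.901  1.173  0.74  -1.176]
t 26.27 p [ 0.5682 -0.2834  0.1029] q [0.866 0.003 0.002 0.501] F [-0.4 -0.4 -0.2] w 0.059
dxyz [ -1.2   0.4 -65.9] rot [ 0.002 -0.    -0.008] |rot| 0.01 q [-0.33  1.06  0.43  1.9   1.17  0.74 -1.18]
```

View pics/w11.png

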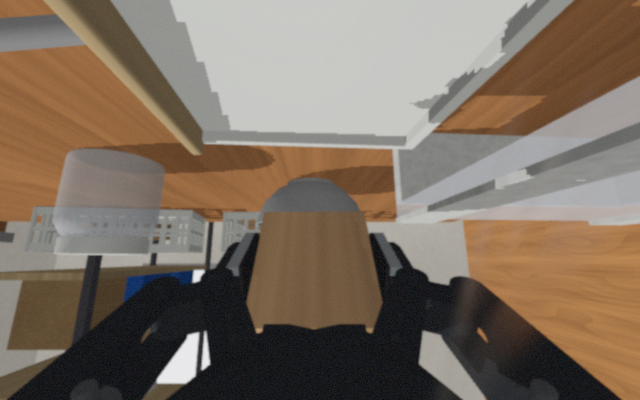

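View pics/z11.png

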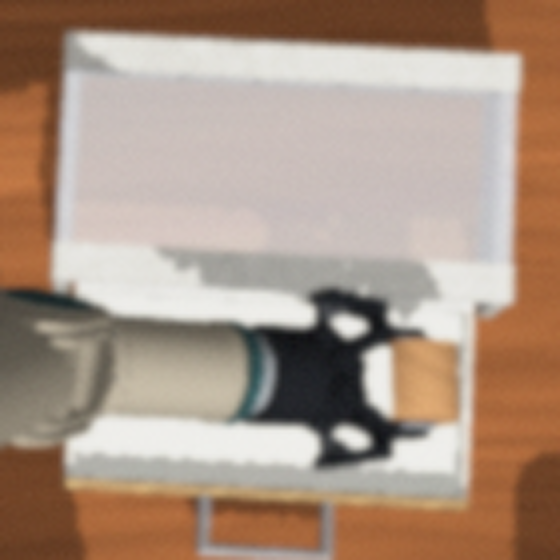

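Run:
```python
from h import *
f=grab('top')
for z in (.11,.14): print(ray(f,(310+340/4,85+288/4),z),ray(f,(310+340/4,85+468/4),z))
```

```text
[ 0.64268365 -0.22319565  0.11      ] [ 0.50264653 -0.21993761  0.11      ]
[ 0.63727837 -0.21891294  0.14      ] [ 0.50017004 -0.21572303  0.14      ]
```

Knuckle clearance to the box front is only about 5 mm, so I'll shift 8 mm towards the robot while lowering.

```bash
python3 -m jog '[{"fingers":-1,"xyz":[-8,2,-25],"rot":[0,0,0]},{"fingers":-1,"xyz":[0,0,-20],"rot":[0,0,0]},{"fingers":-1,"xyz":[0,0,-12],"rot":[0,0,0]},{"fingers":-1,"xyz":[0,0,-4],"rot":[0,0,0]},{"fingers":-1,"xyz":[0,0,0],"rot":[0,0,0]}]' 60
python3 lg.py; python3 -m jog '[{"fingers":-1,"xyz":[0,0,-3],"rot":[0,0,0]},{"fingers":-1,"xyz":[0,0,-2],"rot":[0,0,0]},{"fingers":-1,"xyz":[0,0,0],"rot":[0,0,0]}]'
python3 - <<'E'
from h import *
f=grab('wrist','w12.png')
E
```

```text
clock: 27.05
position: [0.5594, -0.2823, 0.0414]
tool_rot: [0.866, 0.003, 0.001, 0.501]
ft_force: [-0.2, -0.0, 0.0]
width: 0.059
t 27.05 p [ 0.5594 -0.2823  0.0414] q [0.866 0.003 0.001 0.501] F [-0.2 -0.   0. ] w 0.059
[-0.342  1.173  0.434  1.895  1.213  0.689 -1.302]
clock: 27.42
position: [0.5593, -0.2823, 0.0361]
tool_rot: [0.866, 0.003, 0.001, 0.501]
ft_force: [0.4, 0.5, 1.5]
width: 0.059
```

View pics/w12.png

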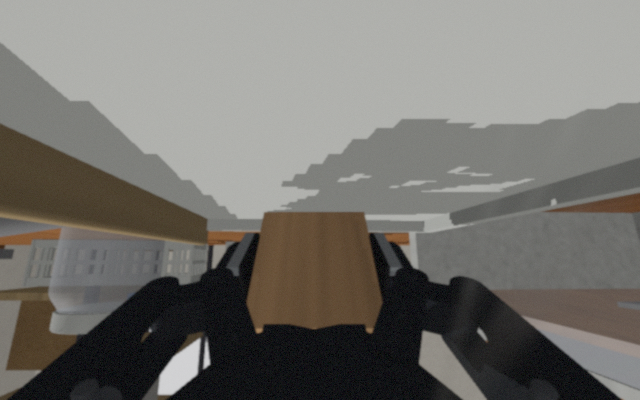

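The edge is just touching the floor (about 1.5 N). I'll ease down another 1.5 mm and open slightly so the block tips onto its flat.

```bash
python3 -m jog '[{"fingers":-1,"xyz":[0,0,-1.5],"rot":[0,0,0]},{"fingers":-1,"xyz":[0,0,0],"rot":[0,0,0]}]' ; python3 -m jog '[{"fingers":0.7,"xyz":[0,0,0],"rot":[0,0,0]},{"fingers":0.7,"xyz":[0,0,0],"rot":[0,0,0]},{"fingers":0.7,"xyz":[0,0,0],"rot":[0,0,0]}]'
python3 - <<'E'
from h import *
f=grab('wrist','w13.png'); f=grab('scene','s13.png')
cv2.imwrite('pics/z13.png',cv2.resize(f['frame'][150:300,190:390,::-1],None,fx=4,fy=4,interpolation=cv2.INTER_CUBIC))
E
```

```text
clock: 27.72
position: [0.5593, -0.2823, 0.0358]
tool_rot: [0.865, 0.002, 0.002, 0.502]
ft_force: [-1.0, 5.6, 8.3]
width: 0.0593
clock: 28.1
position: [0.5589, -0.2822, 0.034]
tool_rot: [0.866, 0.003, 0.001, 0.5]
ft_force: [0.1, 0.1, 0.2]
width: 0.0726
```

View pics/w13.png

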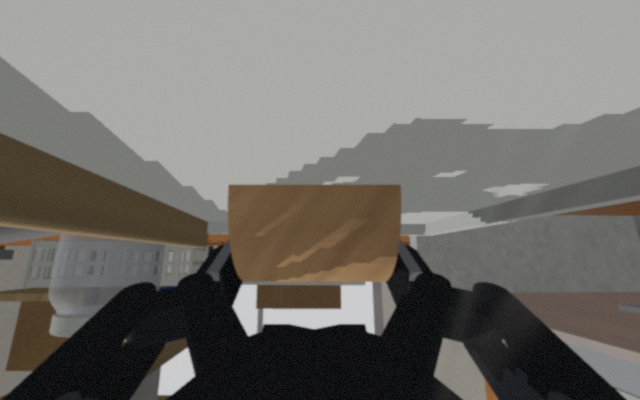

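View pics/z13.png

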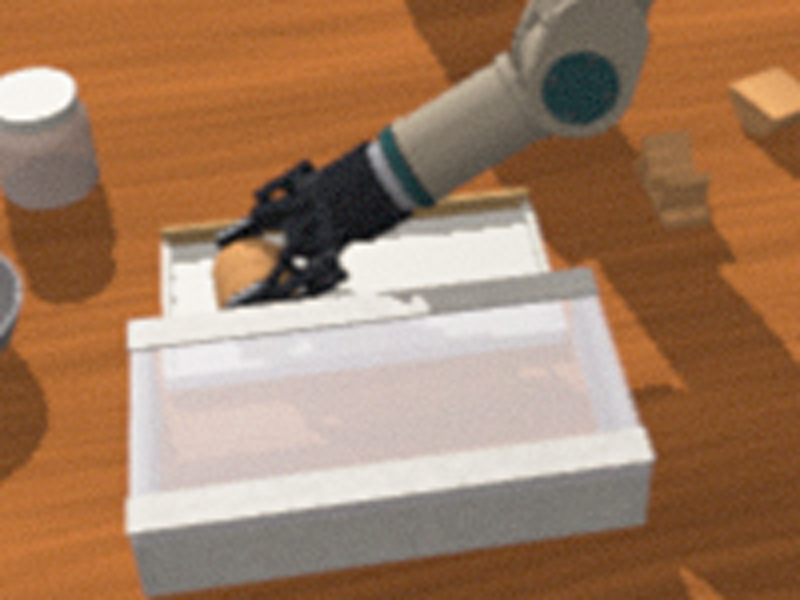

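The block has dropped flat side down. I'll back out along the tool axis, up, and towards the blocks.

```bash
python3 -m jog '[{"fingers":1,"xyz":[0,0,0],"rot":[0,0,0]},{"fingers":1,"xyz":[0,5,3],"rot":[0,0,0]},{"fingers":1,"xyz":[0,20,20],"rot":[0,0,0]},{"fingers":1,"xyz":[0,30,40],"rot":[0,0,0]},{"fingers":1,"xyz":[0,20,50],"rot":[0,0,0]},{"fingers":1,"xyz":[0,40,50],"rot":[0,0,0]},{"fingers":1,"xyz":[0,50,30],"rot":[0,0,0]},{"fingers":1,"xyz":[0,50,0],"rot":[0,0,0]},{"fingers":1,"xyz":[0,0,0],"rot":[0,0,0]}]'
python3 - <<'E'
from plan import *
delta((.488,.335,.25),vert(220))
f=grab('top','t14.png')
cv2.imwrite('pics/z14.png',cv2.resize(f['frame'][85:260,180:440,::-1],None,fx=3,fy=3,interpolation=cv2.INTER_CUBIC))
E
python3 blk.py top
```

```text
clock: 29.32
position: [0.5604, -0.0621, 0.2251]
tool_rot: [0.867, 0.006, 0.004, 0.498]
ft_force: [0.4, -0.1, 0.2]
width: 0.0855
t 29.32 p [ 0.5604 -0.0621  0.2251] q [0.867 0.006 0.004 0.498] F [ 0.4 -0.1  0.2] w 0.0855
dxyz [-72.4 397.1  24.9] rot [0.531 1.161 2.008] |rot| 2.38 q [-0.61  0.83  0.29  1.8   0.82  1.16 -0.95]
t 29.38 p [ 0.5595 -0.0655  0.2258] q [0.866 0.004 0.002 0.5  ] F [-0.6  0.3  0.4] w 0.0855
top
0.92 px 243.0 231.0 centre mm [420.7 262.4] mean [419.6 259.9] size 72.6 66.9 axis(short side) deg 108.0
0.83 px 404.0 187.0 centre mm [ 559.1 -259.2] mean [ 557.9 -259.7] size 68.6 62.0 axis(short side) deg 179.4
```

View pics/z14.png

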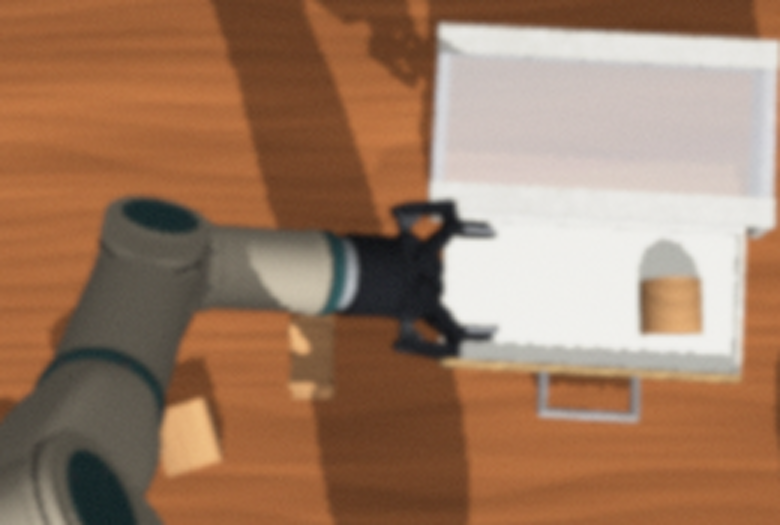

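Block A lies in the tray at (0.559,-0.259), well within the limits. Next is block B, near (0.489,0.374) with its axis at 131°.

```bash
python3 - <<'E'
from plan import *
delta((.489,.374,.25),vert(221))
E
python3 -m jog '[{"fingers":1,"xyz":[-4.5,27,2],"rot":[0.033,0.073,0.126]},{"fingers":1,"xyz":[-4.5,27,2],"rot":[0.033,0.073,0.126]},{"fingers":1,"xyz":[-4.5,27,2],"rot":[0.033,0.073,0.126]},{"fingers":1,"xyz":[-4.5,27,2],"rot":[0.033,0.073,0.126]},{"fingers":1,"xyz":[-4.5,27,2],"rot":[0.033,0.073,0.126]},{"fingers":1,"xyz":[-4.5,27,2],"rot":[0.033,0.073,0.126]},{"fingers":1,"xyz":[-4.5,27,2],"rot":[0.033,0.073,0.126]},{"fingers":1,"xyz":[-4.5,27,2],"rot":[0.033,0.073,0.126]},{"fingers":1,"xyz":[-4.5,27,2],"rot":[0.033,0.073,0.126]},{"fingers":1,"xyz":[-4.5,27,2],"rot":[0.033,0.073,0.126]},{"fingers":1,"xyz":[-4.5,27,2],"rot":[0.033,0.073,0.126]},{"fingers":1,"xyz":[-4.5,27,2],"rot":[0.033,0.073,0.126]}]'
python3 -m jog '[{"fingers":1,"xyz":[-4.5,27,2],"rot":[0.033,0.073,0.126]},{"fingers":1,"xyz":[-4.5,27,2],"rot":[0.033,0.073,0.126]},{"fingers":1,"xyz":[-4.5,27,2],"rot":[0.033,0.073,0.126]},{"fingers":1,"xyz":[-4.5,27,2],"rot":[0.033,0.073,0.126]},{"fingers":1,"xyz":[0,0,0],"rot":[0,0,0]},{"fingers":1,"xyz":[0,0,0],"rot":[0,0,0]}]'
python3 - <<'E'
from plan import *
delta((.489,.374,.25),vert(221))
f=grab('wrist','w15.png')
E
python3 blk.py wrist
```

```text
t 29.48 p [ 0.5585 -0.069   0.2264] q [0.865 0.002 0.001 0.501] F [-0.1  0.2  0.4] w 0.0856
dxyz [-69.5 443.   23.6] rot [0.534 1.176 2.026] |rot| 2.4 q [-0.6   0.83  0.29  1.8   0.83  1.16 -0.95]
clock: 30.98
position: [0.5051, 0.2541, 0.2499]
tool_rot: [0.625, 0.764, -0.001, 0.161]
ft_force: [-0.5, -1.0, -0.4]
width: 0.0853
clock: 31.72
position: [0.4873, 0.3615, 0.2571]
tool_rot: [0.421, 0.907, -0.001, 0.004]
ft_force: [0.2, -0.4, 0.3]
width: 0.0855
t 31.73 p [0.4873 0.3615 0.2571] q [ 0.421  0.907 -0.001  0.004] F [ 0.2 -0.4  0.3] w 0.0855
dxyz [ 1.7 12.5 -7.1] rot [0.006 0.007 0.014] |rot| 0.02 q [-0.29  0.62 -0.66  1.62  0.44  1.05  1.19]
t 31.77 p [0.4871 0.3619 0.2575] q [ 0.42   0.907 -0.001  0.005] F [-0.5 -1.1 -0.6] w 0.0853
wrist
0.87 px 289.0 72.0 centre mm [421.1 265.5] mean [420.3 264.9] size 71.8 63.2 axis(short side) deg 106.7
0.61 px 323.0 174.0 centre mm [487.7 375.4] mean [487.1 374.4] size 73.4 59.9 axis(short side) deg 129.5
```

View pics/w15.png

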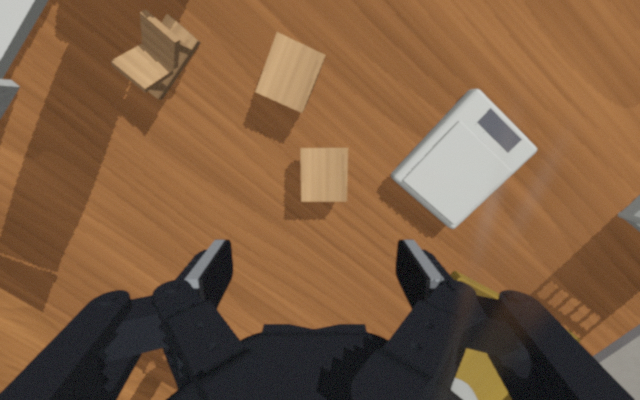

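Block B is at (324,175) in the wrist view and aligned; the scale's nearest corner is about 80 mm away, which is clear of the 57 mm finger backs.

```bash
python3 -m jog '[{"fingers":1,"xyz":[1,13,-40],"rot":[0.005,0.007,0.01]},{"fingers":1,"xyz":[0,0,-50],"rot":[0,0,0]},{"fingers":1,"xyz":[0,0,-50],"rot":[0,0,0]},{"fingers":1,"xyz":[0,0,-45],"rot":[0,0,0]},{"fingers":1,"xyz":[0,0,-28],"rot":[0,0,0]},{"fingers":1,"xyz":[0,0,-20],"rot":[0,0,0]},{"fingers":1,"xyz":[0,0,0],"rot":[0,0,0]},{"fingers":-1,"xyz":[0,0,0],"rot":[0,0,0]},{"fingers":-1,"xyz":[0,0,0],"rot":[0,0,0]},{"fingers":-1,"xyz":[0,0,0],"rot":[0,0,0]},{"fingers":-1,"xyz":[0,0,0],"rot":[0,0,0]}]' 40
python3 - <<'E'
from plan import *
delta((.6,.25,.026),vert(-90))
f=grab('wrist','w16.png')
E
```

```text
clock: 33.25
position: [0.489, 0.3778, 0.0268]
tool_rot: [0.415, 0.91, 0.002, 0.0]
ft_force: [0.2, -0.5, 6.2]
width: 0.0593
t 33.25 p [0.489  0.3778 0.0268] q [0.415 0.91  0.002 0.   ] F [ 0.2 -0.5  6.2] w 0.0593
dxyz [ 111.  -127.8   -0.8] rot [-0.005  0.001  0.856] |rot| 0.86 q [-0.42  0.92 -0.48  1.75  0.66  0.64  1.01]
```

View pics/w16.png

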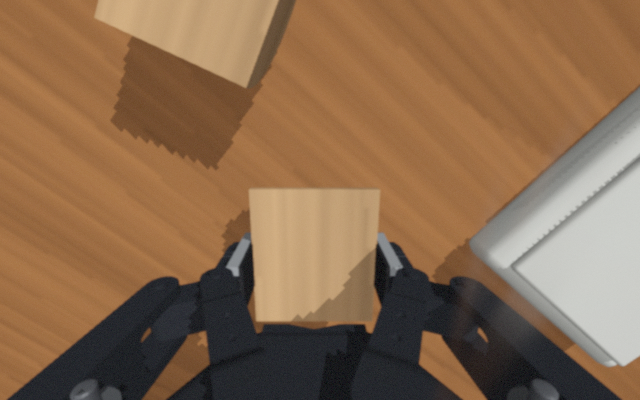

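Held. I'll carry it to the staging spot at (0.60,0.25) and turn it so its axis lies along x.

```bash
python3 -m jog '[{"fingers":-1,"xyz":[0,0,20],"rot":[0,0,0]},{"fingers":-1,"xyz":[0,0,30],"rot":[0,0,0]},{"fingers":-1,"xyz":[18.5,-21.5,0],"rot":[0,0,0.143]},{"fingers":-1,"xyz":[18.5,-21.5,0],"rot":[0,0,0.143]},{"fingers":-1,"xyz":[18.5,-21,0],"rot":[0,0,0.143]},{"fingers":-1,"xyz":[18.5,-21,0],"rot":[0,0,0.143]},{"fingers":-1,"xyz":[18.5,-21,0],"rot":[0,0,0.143]},{"fingers":-1,"xyz":[18.5,-21,0],"rot":[0,0,0.143]},{"fingers":-1,"xyz":[0,0,-25],"rot":[0,0,0]},{"fingers":-1,"xyz":[0,0,-17],"rot":[0,0,0]},{"fingers":-1,"xyz":[0,0,0],"rot":[0,0,0]}]' 40
python3 - <<'E'
from plan import *
delta((.6,.25,.026),vert(-90))
f=grab('wrist','w17.png')
E
```

```text
clock: 34.67
position: [0.5969, 0.2503, 0.0314]
tool_rot: [-0.002, 1.0, 0.0, -0.003]
ft_force: [0.3, 0.5, -0.1]
width: 0.0589
t 34.67 p [0.5969 0.2503 0.0314] q [-0.002  1.     0.    -0.003] F [ 0.3  0.5 -0.1] w 0.0589
dxyz [ 3.1 -0.3 -5.4] rot [-0.    -0.005 -0.004] |rot| 0.01 q [-0.03  1.01 -0.73  1.65  0.86  0.84  2.01]
```

View pics/w17.png

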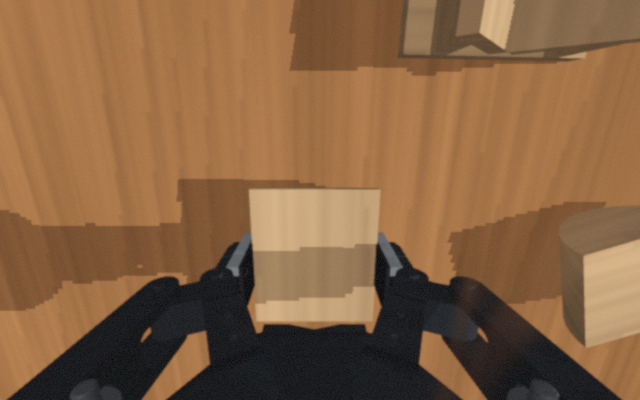

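Lower the last ~4.5 mm, release, and tilt the tool about the block.

```bash
python3 -m jog '[{"fingers":-1,"xyz":[0,0,-3],"rot":[0,0,0]},{"fingers":-1,"xyz":[0,0,-1.5],"rot":[0,0,0]},{"fingers":-1,"xyz":[0,0,0],"rot":[0,0,0]},{"fingers":0.6,"xyz":[0,0,0],"rot":[0,0,0]},{"fingers":1,"xyz":[0,0,0],"rot":[0,0,0]},{"fingers":1,"xyz":[0,0,0],"rot":[0,0,0]}]' 40; python3 -m jog '[{"fingers":1,"xyz":[0,0,10],"rot":[-0.1,0,0]},{"fingers":1,"xyz":[0,0,8],"rot":[-0.17,0,0]},{"fingers":1,"xyz":[0,0,0],"rot":[-0.17,0,0]},{"fingers":1,"xyz":[0,0,0],"rot":[-0.17,0,0]},{"fingers":1,"xyz":[0,0,0],"rot":[-0.17,0,0]},{"fingers":1,"xyz":[0,0,0],"rot":[-0.17,0,0]},{"fingers":1,"xyz":[0,0,0],"rot":[-0.17,0,0]},{"fingers":1,"xyz":[0,0,0],"rot":[0,0,0]}]' 40; python3 lg.py
python3 - <<'E'
from plan import *
from chk import Rt
delta((.597,.246,.029),Rt(-np.pi/2,np.radians(25),0))
f=grab('wrist','w18.png')
E
```

```text
clock: 35.48
position: [0.5992, 0.2499, 0.0287]
tool_rot: [-0.001, 1.0, 0.001, -0.001]
ft_force: [-0.4, -0.4, -0.4]
width: 0.0852
clock: 36.48
position: [0.5958, 0.2513, 0.0412]
tool_rot: [-0.004, 0.847, -0.532, -0.003]
ft_force: [-0.4, -0.1, -0.9]
width: 0.0855
t 36.48 p [0.5958 0.2513 0.0412] q [-0.004  0.847 -0.532 -0.003] F [-0.4 -0.1 -0.9] w 0.0855
[-0.66   1.363 -0.311  1.011  0.93   1.843  1.99 ]
t 36.48 p [0.5958 0.2513 0.0412] q [-0.004  0.847 -0.532 -0.003] F [-0.4 -0.1 -0.9] w 0.0855
dxyz [  1.2  -5.3 -12.2] rot [-0.014 -0.01  -0.003] |rot| 0.02 q [-0.66  1.36 -0.31  1.01  0.93  1.84  1.99]
```

View pics/w18.png

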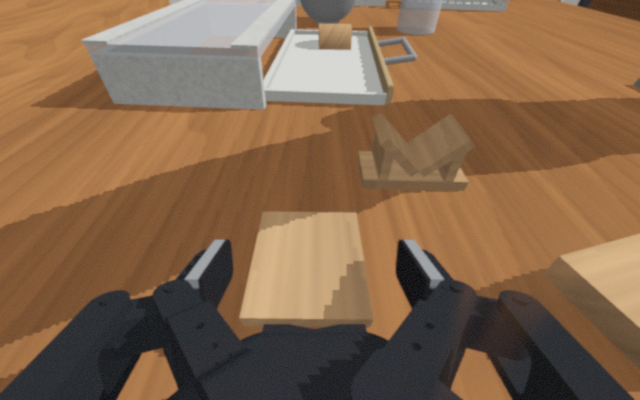

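```bash
python3 -m jog '[{"fingers":1,"xyz":[1,-3,-6],"rot":[0,0,0]},{"fingers":1,"xyz":[0,-2,-6],"rot":[0,0,0]},{"fingers":1,"xyz":[0,0,0],"rot":[0,0,0]},{"fingers":-1,"xyz":[0,0,0],"rot":[0,0,0]},{"fingers":-1,"xyz":[0,0,0],"rot":[0,0,0]},{"fingers":-1,"xyz":[0,0,0],"rot":[0,0,0]},{"fingers":-1,"xyz":[0,0,0],"rot":[0,0,0]}]' 60; python3 lg.py; python3 -m jog '[{"fingers":-1,"xyz":[0,0,10],"rot":[0,0,0]},{"fingers":-1,"xyz":[0,0,20],"rot":[0,0,0]},{"fingers":-1,"xyz":[0,0,20],"rot":[0,0,0]},{"fingers":-1,"xyz":[0,0,0],"rot":[0,0,0]}]' 60
python3 lg.py
python3 - <<'E'
from h import *
f=grab('wrist','w19.png')
E
```

```text
clock: 37.4
position: [0.6003, 0.245, 0.0352]
tool_rot: [-0.0, 0.848, -0.531, -0.001]
ft_force: [0.1, 1.2, 3.3]
width: 0.0583
t 37.4 p [0.6003 0.245  0.0352] q [-0.     0.848 -0.531 -0.001] F [0.1 1.2 3.3] w 0.0583
[-0.651  1.369 -0.309  1.012  0.936  1.831  1.983]
clock: 37.9
position: [0.6011, 0.2456, 0.0874]
tool_rot: [0.001, 0.848, -0.529, 0.0]
ft_force: [0.3, 0.5, -0.3]
width: 0.0588
t 37.9 p [0.6011 0.2456 0.0874] q [ 0.001  0.848 -0.529  0.   ] F [ 0.3  0.5 -0.3] w 0.0588
[-0.647  1.293 -0.313  1.047  0.927  1.861  2.005]
```

View pics/w19.png

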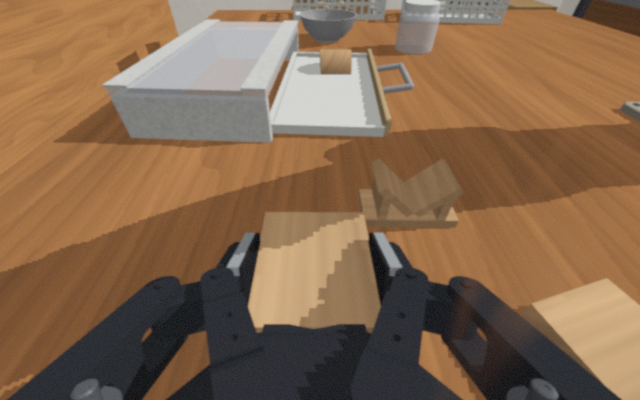

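Held. Same roll and carry, this time to the middle slot.

```bash
python3 -m jog '[{"fingers":-1,"xyz":[0,0,45],"rot":[0,0,0]},{"fingers":-1,"xyz":[0,0,45],"rot":[0,0,0]},{"fingers":-1,"xyz":[0,-20,45],"rot":[0,0,0]},{"fingers":-1,"xyz":[-2,-23,0],"rot":[0,-0.157,-0.075]},{"fingers":-1,"xyz":[-2,-23,0],"rot":[0,-0.157,-0.075]},{"fingers":-1,"xyz":[-2,-23,0],"rot":[0,-0.157,-0.075]},{"fingers":-1,"xyz":[-2,-23,0],"rot":[0,-0.157,-0.075]},{"fingers":-1,"xyz":[-2,-23,0],"rot":[0,-0.157,-0.075]},{"fingers":-1,"xyz":[-2,-23,0],"rot":[0,-0.157,-0.075]},{"fingers":-1,"xyz":[-2,-23,0],"rot":[0,-0.157,-0.075]},{"fingers":-1,"xyz":[-2,-23,0],"rot":[0,-0.157,-0.075]},{"fingers":-1,"xyz":[-2,-23,0],"rot":[0,-0.157,-0.075]}]' 60
python3 -m jog '[{"fingers":-1,"xyz":[-2,-23,0],"rot":[0,-0.157,-0.075]},{"fingers":-1,"xyz":[-2,-23,0],"rot":[0,-0.157,-0.075]},{"fingers":-1,"xyz":[-2,-23,0],"rot":[0,-0.157,-0.075]},{"fingers":-1,"xyz":[-2,-23,0],"rot":[0,-0.157,-0.075]},{"fingers":-1,"xyz":[-2,-23,0],"rot":[0,-0.157,-0.075]},{"fingers":-1,"xyz":[-2,-23,0],"rot":[0,-0.157,-0.075]},{"fingers":-1,"xyz":[-2,-23,0],"rot":[0,-0.157,-0.075]},{"fingers":-1,"xyz":[-2,-23,0],"rot":[0,-0.157,-0.075]},{"fingers":-1,"xyz":[-2,-23,0],"rot":[0,-0.157,-0.075]},{"fingers":-1,"xyz":[0,0,0],"rot":[0.03,0,0]},{"fingers":-1,"xyz":[0,0,0],"rot":[0.04,0,0]},{"fingers":-1,"xyz":[0,0,0],"rot":[0,0,0]}]' 60
python3 lg.py
python3 - <<'E'
from plan import *
from chk import Rt
delta((.56,-.186,.045),Rt(-np.pi/2,np.radians(30),1))
f=grab('wrist','w20.png')
E
python3 blk.py top
```

```text
clock: 39.45
position: [0.5817, 0.0172, 0.2189]
tool_rot: [0.597, 0.6, -0.375, 0.378]
ft_force: [0.8, 0.1, 0.1]
width: 0.0588
clock: 40.95
position: [0.5647, -0.1887, 0.2202]
tool_rot: [0.863, 0.006, -0.002, 0.505]
ft_force: [-0.5, -0.0, -0.3]
width: 0.0586
t 40.95 p [ 0.5647 -0.1887  0.2202] q [ 0.863  0.006 -0.002  0.505] F [-0.5 -0.  -0.3] w 0.0586
[-0.513  0.855  0.456  1.886  0.928  0.935 -0.907]
t 40.95 p [ 0.5647 -0.1887  0.2202] q [ 0.863  0.006 -0.002  0.505] F [-0.5 -0.  -0.3] w 0.0586
dxyz [  -4.7    2.7 -175.2] rot [ 0.012 -0.009 -0.008] |rot| 0.02 q [-0.51  0.86  0.46  1.89  0.93  0.93 -0.91]
t 41.0 p [ 0.5646 -0.1885  0.2198] q [ 0.863  0.006 -0.002  0.505] F [-0.8  0.2 -0.8] w 0.0587
top
0.88 px 406.0 188.0 centre mm [ 559.  -260.8] mean [ 554.6 -266.5] size 64.8 62.7 axis(short side) deg 178.7
0.75 px 392.0 176.0 centre mm [ 592.2 -221. ] mean [ 593.6 -221.8] size 61.4 75.4 axis(short side) deg 89.4
```

View pics/w20.png

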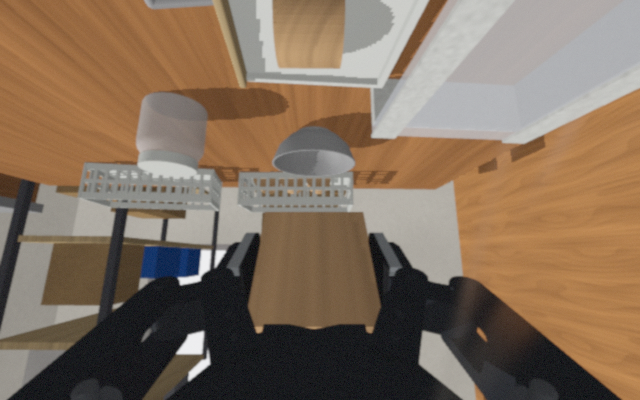

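```bash
python3 -m jog '[{"fingers":-1,"xyz":[-4,3,-40],"rot":[0.012,0,0]},{"fingers":-1,"xyz":[0,0,-50],"rot":[0,0,0]},{"fingers":-1,"xyz":[0,0,-40],"rot":[0,0,0]},{"fingers":-1,"xyz":[0,0,-25],"rot":[0,0,0]},{"fingers":-1,"xyz":[0,0,-15],"rot":[0,0,0]},{"fingers":-1,"xyz":[0,0,-6],"rot":[0,0,0]},{"fingers":-1,"xyz":[0,0,0],"rot":[0,0,0]}]' 60
python3 -m jog '[{"fingers":-1,"xyz":[0,0,-3],"rot":[0,0,0]},{"fingers":-1,"xyz":[0,0,-2],"rot":[0,0,0]},{"fingers":-1,"xyz":[0,0,0],"rot":[0,0,0]}]'; python3 lg.py
```

```text
clock: 41.98
position: [0.5603, -0.1861, 0.044]
tool_rot: [0.865, 0.006, -0.002, 0.501]
ft_force: [0.1, -0.2, -1.2]
width: 0.0591
clock: 42.35
position: [0.5601, -0.186, 0.0387]
tool_rot: [0.865, 0.006, -0.002, 0.501]
ft_force: [-1.3, -0.2, -0.2]
width: 0.0588
t 42.35 p [ 0.5601 -0.186   0.0387] q [ 0.865  0.006 -0.002  0.501] F [-1.3 -0.2 -0.2] w 0.0588
[-0.509  1.182  0.436  1.861  0.968  0.747 -1.178]
```

```bash
python3 -m jog '[{"fingers":-1,"xyz":[0,0,-2],"rot":[0,0,0]},{"fingers":-1,"xyz":[0,0,-1],"rot":[0,0,0]},{"fingers":-1,"xyz":[0,0,0],"rot":[0,0,0]}]'; python3 lg.py
```

```text
clock: 42.72
position: [0.5602, -0.1862, 0.0364]
tool_rot: [0.865, 0.005, -0.002, 0.502]
ft_force: [-0.0, 2.5, 5.1]
width: 0.0587
t 42.73 p [ 0.5602 -0.1862  0.0364] q [ 0.865  0.005 -0.002  0.502] F [-0.   2.5  5.1] w 0.0587
[-0.51   1.188  0.436  1.859  0.969  0.747 -1.182]
```

Contact. Releasing.

```bash
python3 -m jog '[{"fingers":0.7,"xyz":[0,0,0],"rot":[0,0,0]},{"fingers":0.7,"xyz":[0,0,0],"rot":[0,0,0]},{"fingers":0.7,"xyz":[0,0,0],"rot":[0,0,0]}]'
python3 - <<'E'
from h import *
f=grab('wrist','w21.png')
E
```

```text
clock: 43.1
position: [0.56, -0.1862, 0.0353]
tool_rot: [0.865, 0.006, -0.002, 0.501]
ft_force: [0.6, -1.0, -0.6]
width: 0.0726
```

View pics/w21.png

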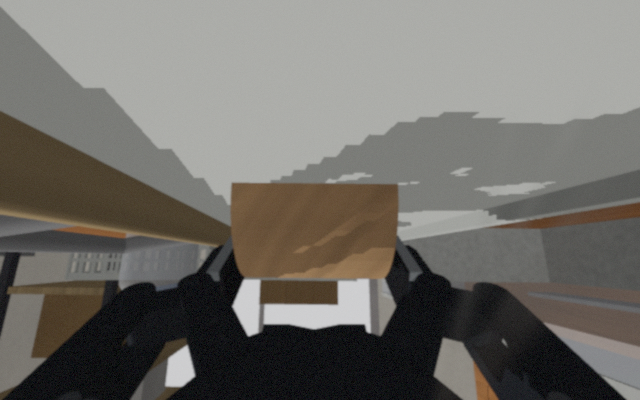

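Flat side down again. I'll retreat and go to block C.

```bash
python3 -m jog '[{"fingers":1,"xyz":[0,0,0],"rot":[0,0,0]},{"fingers":1,"xyz":[0,5,3],"rot":[0,0,0]},{"fingers":1,"xyz":[0,20,20],"rot":[0,0,0]},{"fingers":1,"xyz":[0,30,40],"rot":[0,0,0]},{"fingers":1,"xyz":[0,20,50],"rot":[0,0,0]},{"fingers":1,"xyz":[0,30,50],"rot":[0,0,0]},{"fingers":1,"xyz":[0,20,30],"rot":[0,0,0]},{"fingers":1,"xyz":[0,0,0],"rot":[0,0,0]}]'; python3 blk.py top;  python3 - <<'E'
from plan import *
delta((.42,.262,.25),vert(197))
from fk import *
for p in [(.42,.262,.25),(.42,.262,.025)]:
    q,c=ik(np.array(p),vert(197),10);print(c,q.round(2))
f=grab('top','t22.png')
cv2.imwrite('pics/z22.png',cv2.resize(f['frame'][85:260,180:440,::-1],None,fx=3,fy=3,interpolation=cv2.INTER_CUBIC)) 
E
```

```text
clock: 44.15
position: [0.5613, -0.0588, 0.2302]
tool_rot: [0.866, 0.006, 0.0, 0.5]
ft_force: [-0.2, -0.1, -0.6]
width: 0.0854
t 44.15 p [ 0.5613 -0.0588  0.2302] q [0.866 0.006 0.    0.5  ] F [-0.2 -0.1 -0.6] w 0.0854
top
0.75 px 375.0 187.0 centre mm [ 559.9 -168.3] mean [ 558.  -167.8] size 68.1 62.1 axis(short side) deg 179.5
0.64 px 403.0 187.0 centre mm [ 555.9 -256.1] mean [ 557.  -258.1] size 74.8 68.5 axis(short side) deg 179.4
0.63 px 242.0 230.0 centre mm [423.3 262.6] mean [422.7 263. ] size 71.7 65.5 axis(short side) deg 107.7
0.4 px 284.0 204.0 centre mm [505.8 128.8] mean [505.9 128. ] size 52.0 91.2 axis(short side) deg 89.9
t 44.25 p [ 0.5597 -0.0612  0.2283] q [ 0.865  0.006 -0.002  0.501] F [-0.  -0.7  0.4] w 0.0853
dxyz [-139.7  323.2   21.7] rot [0.719 0.962 1.66 ] |rot| 2.05 q [-0.66  0.84  0.36  1.79  0.77  1.14 -0.89]
2.702019582468181e-19 [-0.28  0.43 -0.46  1.93  0.25  0.84  0.99]
1.3692481293514742e-16 [-0.79  0.81  0.27  2.1  -0.67  0.32  1.91]
```

View pics/z22.png

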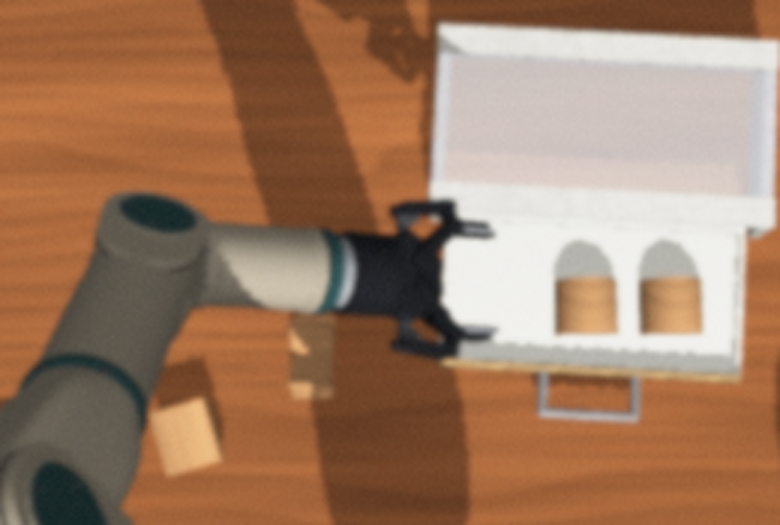

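Two blocks are in the tray, at (0.557,-0.258) and (0.559,-0.168). Now above block C.

```bash
python3 -m jog '[{"fingers":1,"xyz":[-10,23,1.5],"rot":[0.051,0.069,0.119]},{"fingers":1,"xyz":[-10,23,1.5],"rot":[0.051,0.069,0.119]},{"fingers":1,"xyz":[-10,23,1.5],"rot":[0.051,0.069,0.119]},{"fingers":1,"xyz":[-10,23,1.5],"rot":[0.051,0.069,0.119]},{"fingers":1,"xyz":[-10,23,1.5],"rot":[0.051,0.069,0.119]},{"fingers":1,"xyz":[-10,23,1.5],"rot":[0.051,0.069,0.119]},{"fingers":1,"xyz":[-10,23,1.5],"rot":[0.051,0.069,0.119]},{"fingers":1,"xyz":[-10,23,1.5],"rot":[0.051,0.069,0.119]},{"fingers":1,"xyz":[-10,23,1.5],"rot":[0.051,0.069,0.119]},{"fingers":1,"xyz":[-10,23,1.5],"rot":[0.051,0.069,0.119]},{"fingers":1,"xyz":[-10,23,1.5],"rot":[0.051,0.069,0.119]},{"fingers":1,"xyz":[-10,23,1.5],"rot":[0.051,0.069,0.119]}]'
python3 -m jog '[{"fingers":1,"xyz":[-10,23,1.5],"rot":[0.051,0.069,0.119]},{"fingers":1,"xyz":[-10,23,1.5],"rot":[0.051,0.069,0.119]},{"fingers":1,"xyz":[0,0,0],"rot":[0,0,0]},{"fingers":1,"xyz":[0,0,0],"rot":[0,0,0]}]'
python3 - <<'E'
from plan import *
delta((.423,.264,.25),vert(197))
f=grab('wrist','w23.png')
E
python3 blk.py wrist
```

```text
clock: 45.8
position: [0.4391, 0.214, 0.2453]
tool_rot: [0.68, 0.728, -0.002, 0.085]
ft_force: [0.3, -0.1, -0.9]
width: 0.086
clock: 46.3
position: [0.4199, 0.2592, 0.2484]
tool_rot: [0.593, 0.805, -0.001, 0.002]
ft_force: [0.2, -0.5, 0.3]
width: 0.0858
t 46.3 p [0.4199 0.2592 0.2484] q [ 0.593  0.805 -0.001  0.002] F [ 0.2 -0.5  0.3] w 0.0858
dxyz [3.1 4.8 1.6] rot [ 0.004  0.001 -0.004] |rot| 0.01 q [-0.25  0.44 -0.51  1.93  0.29  0.85  0.96]
t 46.35 p [0.4198 0.2595 0.2487] q [ 0.593  0.805 -0.001  0.002] F [-0.7  0.2  0.4] w 0.0854
wrist
0.77 px 3.0 178.0 centre mm [ 548.7 -115.6] mean [ 547.9 -115.9] size 8.7 60.7 axis(short side) deg 89.4
0.72 px 319.0 172.0 centre mm [421.8 265.7] mean [420.9 264.9] size 72.3 60.4 axis(short side) deg 106.2
```

View pics/w23.png

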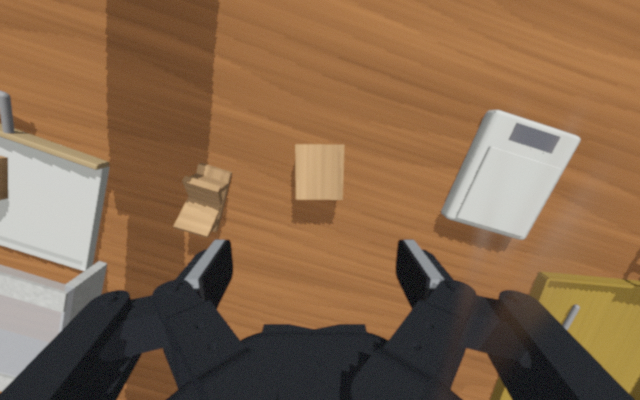

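Block C is at (319,172) in the wrist view and aligned with the jaws. Descending and gripping.

```bash
python3 -m jog '[{"fingers":1,"xyz":[2,6,-40],"rot":[0.004,0,0]},{"fingers":1,"xyz":[0,0,-50],"rot":[0,0,0]},{"fingers":1,"xyz":[0,0,-50],"rot":[0,0,0]},{"fingers":1,"xyz":[0,0,-40],"rot":[0,0,0]},{"fingers":1,"xyz":[0,0,-25],"rot":[0,0,0]},{"fingers":1,"xyz":[0,0,-18],"rot":[0,0,0]},{"fingers":1,"xyz":[0,0,0],"rot":[0,0,0]},{"fingers":-1,"xyz":[0,0,0],"rot":[0,0,0]},{"fingers":-1,"xyz":[0,0,0],"rot":[0,0,0]},{"fingers":-1,"xyz":[0,0,0],"rot":[0,0,0]},{"fingers":-1,"xyz":[0,0,0],"rot":[0,0,0]}]' 40
python3 - <<'E'
from plan import *
delta((.6,.25,.026),vert(-90))
f=grab('wrist','w24.png')
E
```

```text
clock: 47.82
position: [0.4226, 0.2672, 0.0277]
tool_rot: [0.592, 0.806, 0.003, 0.0]
ft_force: [-0.9, -0.0, 6.9]
width: 0.0589
t 47.83 p [0.4226 0.2672 0.0277] q [0.592 0.806 0.003 0.   ] F [-0.9 -0.   6.9] w 0.0589
dxyz [177.4 -17.2  -1.7] rot [-5.000e-03  1.000e-03  1.267e+00] |rot| 1.27 q [-0.46  0.79 -0.24  2.08  0.57  0.32  0.7 ]
```

View pics/w24.png

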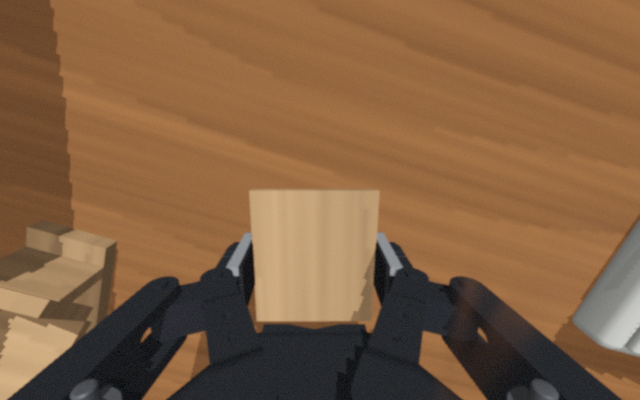

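```bash
python3 -m jog '[{"fingers":-1,"xyz":[0,0,20],"rot":[0,0,0]},{"fingers":-1,"xyz":[0,0,40],"rot":[0,0,0]},{"fingers":-1,"xyz":[22,-2,0],"rot":[0,0,0.158]},{"fingers":-1,"xyz":[22,-2,0],"rot":[0,0,0.158]},{"fingers":-1,"xyz":[22,-2,0],"rot":[0,0,0.158]},{"fingers":-1,"xyz":[22,-2,0],"rot":[0,0,0.158]},{"fingers":-1,"xyz":[22,-2,0],"rot":[0,0,0.158]},{"fingers":-1,"xyz":[22,-2,0],"rot":[0,0,0.158]},{"fingers":-1,"xyz":[22,-2,0],"rot":[0,0,0.158]},{"fingers":-1,"xyz":[22,-2,0],"rot":[0,0,0.158]},{"fingers":-1,"xyz":[0,0,-30],"rot":[0,0,0]},{"fingers":-1,"xyz":[0,0,-20],"rot":[0,0,0]}]' 40; python3 -m jog '[{"fingers":-1,"xyz":[0,0,0],"rot":[0,0,0]},{"fingers":-1,"xyz":[0,0,0],"rot":[0,0,0]}]'
python3 - <<'E'
from plan import *
delta((.6,.25,.028),vert(-90))
f=grab('wrist','w25.png')
E
```

```text
clock: 49.38
position: [0.5979, 0.2498, 0.0354]
tool_rot: [0.002, 1.0, 0.001, -0.001]
ft_force: [0.8, 0.1, -0.5]
width: 0.0592
clock: 49.62
position: [0.5981, 0.2515, 0.0373]
tool_rot: [0.001, 1.0, 0.002, -0.001]
ft_force: [0.3, 0.5, 0.2]
width: 0.0592
t 49.62 p [0.5981 0.2515 0.0373] q [ 0.001  1.     0.002 -0.001] F [0.3 0.5 0.2] w 0.0592
dxyz [ 1.9 -1.5 -9.3] rot [-0.003 -0.001  0.002] |rot| 0.0 q [-0.04  1.   -0.71  1.64  0.83  0.83  2.02]
```

View pics/w25.png

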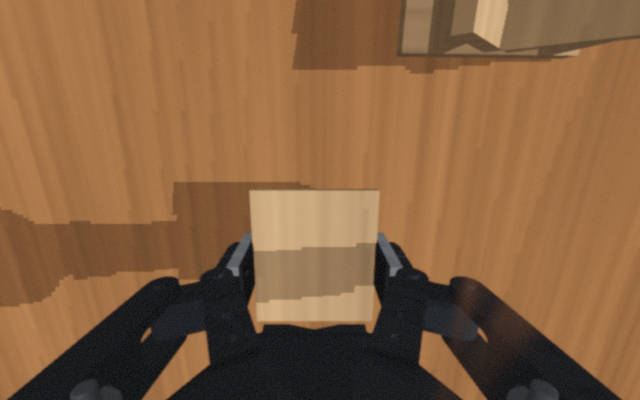

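```bash
python3 -m jog '[{"fingers":-1,"xyz":[0,0,-6],"rot":[0,0,0]},{"fingers":-1,"xyz":[0,0,-3],"rot":[0,0,0]},{"fingers":-1,"xyz":[0,0,0],"rot":[0,0,0]},{"fingers":0.6,"xyz":[0,0,0],"rot":[0,0,0]},{"fingers":1,"xyz":[0,0,0],"rot":[0,0,0]},{"fingers":1,"xyz":[0,0,0],"rot":[0,0,0]}]' 40; python3 -m jog '[{"fingers":1,"xyz":[0,0,10],"rot":[-0.1,0,0]},{"fingers":1,"xyz":[0,0,8],"rot":[-0.17,0,0]},{"fingers":1,"xyz":[0,0,0],"rot":[-0.17,0,0]},{"fingers":1,"xyz":[0,0,0],"rot":[-0.17,0,0]},{"fingers":1,"xyz":[0,0,0],"rot":[-0.17,0,0]},{"fingers":1,"xyz":[0,0,0],"rot":[-0.17,0,0]},{"fingers":1,"xyz":[0,0,0],"rot":[-0.17,0,0]},{"fingers":1,"xyz":[0,0,0],"rot":[0,0,0]}]' 40; python3 lg.py
python3 - <<'E'
from plan import *
from chk import Rt
delta((.598,.246,.028),Rt(-np.pi/2,np.radians(25),0))
f=grab('wrist','w26.png')
E
```

```text
clock: 50.42
position: [0.5981, 0.2509, 0.0275]
tool_rot: [0.002, 1.0, 0.001, -0.001]
ft_force: [1.0, 0.7, -0.1]
width: 0.0853
clock: 51.42
position: [0.5948, 0.2523, 0.0401]
tool_rot: [-0.002, 0.847, -0.531, -0.002]
ft_force: [-0.1, -0.3, 0.5]
width: 0.0852
t 51.42 p [0.5948 0.2523 0.0401] q [-0.002  0.847 -0.531 -0.002] F [-0.1 -0.3  0.5] w 0.0852
[-0.669  1.362 -0.292  1.011  0.914  1.833  1.989]
t 51.42 p [0.5948 0.2523 0.0401] q [-0.002  0.847 -0.531 -0.002] F [-0.1 -0.3  0.5] w 0.0852
dxyz [  3.2  -6.3 -12.1] rot [-0.015 -0.005 -0.001] |rot| 0.02 q [-0.67  1.36 -0.29  1.01  0.91  1.83  1.99]
```

View pics/w26.png

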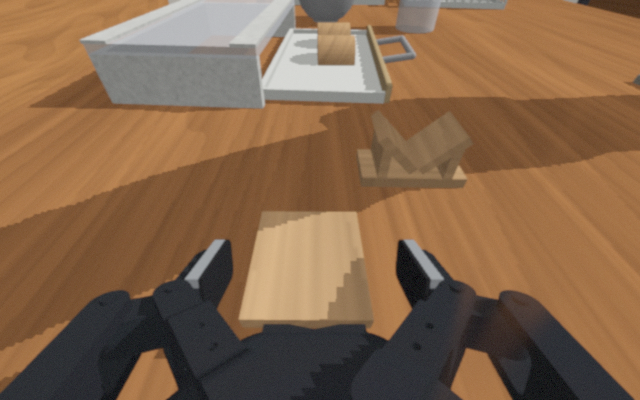

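```bash
python3 -m jog '[{"fingers":1,"xyz":[2,-3,-6],"rot":[0,0,0]},{"fingers":1,"xyz":[1,-3,-7],"rot":[0,0,0]},{"fingers":1,"xyz":[0,0,0],"rot":[0,0,0]},{"fingers":-1,"xyz":[0,0,0],"rot":[0,0,0]},{"fingers":-1,"xyz":[0,0,0],"rot":[0,0,0]},{"fingers":-1,"xyz":[0,0,0],"rot":[0,0,0]},{"fingers":-1,"xyz":[0,0,0],"rot":[0,0,0]}]' 60; python3 lg.py; python3 -m jog '[{"fingers":-1,"xyz":[0,0,10],"rot":[0,0,0]},{"fingers":-1,"xyz":[0,0,20],"rot":[0,0,0]},{"fingers":-1,"xyz":[0,0,20],"rot":[0,0,0]},{"fingers":-1,"xyz":[0,0,0],"rot":[0,0,0]}]' 60
python3 lg.py
python3 - <<'E'
from h import *
f=grab('wrist','w27.png')
E
```

```text
clock: 52.35
position: [0.6012, 0.2451, 0.0332]
tool_rot: [0.002, 0.848, -0.53, 0.0]
ft_force: [0.1, 0.4, 4.4]
width: 0.0593
t 52.35 p [0.6012 0.2451 0.0332] q [ 0.002  0.848 -0.53   0.   ] F [0.1 0.4 4.4] w 0.0593
[-0.658  1.37  -0.289  1.008  0.922  1.821  1.986]
clock: 52.85
position: [0.6022, 0.2456, 0.0854]
tool_rot: [0.003, 0.849, -0.529, 0.002]
ft_force: [-0.5, -0.5, 0.1]
width: 0.0588
t 52.85 p [0.6022 0.2456 0.0854] q [ 0.003  0.849 -0.529  0.002] F [-0.5 -0.5  0.1] w 0.0588
[-0.654  1.294 -0.293  1.043  0.914  1.85   2.008]
```

View pics/w27.png

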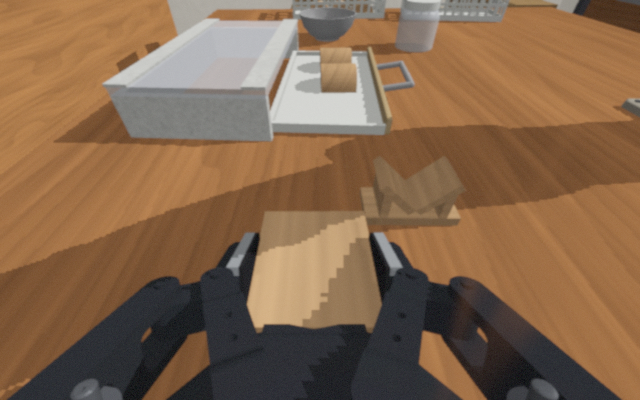

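```bash
python3 -m jog '[{"fingers":-1,"xyz":[0,0,45],"rot":[0,0,0]},{"fingers":-1,"xyz":[0,0,45],"rot":[0,0,0]},{"fingers":-1,"xyz":[0,-20,45],"rot":[0,0,0]},{"fingers":-1,"xyz":[-2.2,-18.3,0],"rot":[0,-0.157,-0.075]},{"fingers":-1,"xyz":[-2.2,-18.3,0],"rot":[0,-0.157,-0.075]},{"fingers":-1,"xyz":[-2.2,-18.3,0],"rot":[0,-0.157,-0.075]},{"fingers":-1,"xyz":[-2.2,-18.3,0],"rot":[0,-0.157,-0.075]},{"fingers":-1,"xyz":[-2.2,-18.3,0],"rot":[0,-0.157,-0.075]},{"fingers":-1,"xyz":[-2.2,-18.3,0],"rot":[0,-0.157,-0.075]},{"fingers":-1,"xyz":[-2.2,-18.3,0],"rot":[0,-0.157,-0.075]},{"fingers":-1,"xyz":[-2.2,-18.3,0],"rot":[0,-0.157,-0.075]},{"fingers":-1,"xyz":[-2.2,-18.3,0],"rot":[0,-0.157,-0.075]}]' 60
python3 -m jog '[{"fingers":-1,"xyz":[-2.2,-18.3,0],"rot":[0,-0.157,-0.075]},{"fingers":-1,"xyz":[-2.2,-18.3,0],"rot":[0,-0.157,-0.075]},{"fingers":-1,"xyz":[-2.2,-18.3,0],"rot":[0,-0.157,-0.075]},{"fingers":-1,"xyz":[-2.2,-18.3,0],"rot":[0,-0.157,-0.075]},{"fingers":-1,"xyz":[-2.2,-18.3,0],"rot":[0,-0.157,-0.075]},{"fingers":-1,"xyz":[-2.2,-18.3,0],"rot":[0,-0.157,-0.075]},{"fingers":-1,"xyz":[-2.2,-18.3,0],"rot":[0,-0.157,-0.075]},{"fingers":-1,"xyz":[-2.2,-18.3,0],"rot":[0,-0.157,-0.075]},{"fingers":-1,"xyz":[-2.2,-18.3,0],"rot":[0,-0.157,-0.075]},{"fingers":-1,"xyz":[0,0,0],"rot":[0.04,0,0]},{"fingers":-1,"xyz":[0,0,0],"rot":[0.04,0,0]},{"fingers":-1,"xyz":[0,0,0],"rot":[0,0,0]}]' 60
python3 - <<'E'
from plan import *
from chk import Rt
delta((.561,-.103,.045),Rt(-np.pi/2,np.radians(30),1))
f=grab('wrist','w28.png')
E
python3 blk.py top
```

```text
clock: 54.4
position: [0.5809, 0.0596, 0.2169]
tool_rot: [0.598, 0.599, -0.374, 0.379]
ft_force: [-0.3, -0.7, -0.7]
width: 0.059
clock: 55.9
position: [0.562, -0.1044, 0.2183]
tool_rot: [0.865, 0.003, -0.0, 0.501]
ft_force: [1.2, 0.0, -0.7]
width: 0.0588
t 55.9 p [ 0.562  -0.1044  0.2183] q [ 0.865  0.003 -0.     0.501] F [ 1.2  0.  -0.7] w 0.0588
dxyz [  -1.     1.4 -173.3] rot [ 0.003 -0.004 -0.005] |rot| 0.01 q [-0.65  0.87  0.46  1.83  0.78  1.02 -0.87]
t 55.95 p [ 0.5619 -0.1041  0.2179] q [ 0.865  0.004 -0.     0.502] F [ 0.1  0.6 -1.2] w 0.0588
top
0.83 px 377.0 188.0 centre mm [ 559.9 -168.3] mean [ 555.5 -172.6] size 68.0 62.1 axis(short side) deg 179.5
0.74 px 361.0 178.0 centre mm [ 588.3 -120.4] mean [ 589.4 -121.8] size 61.9 72.2 axis(short side) deg 89.2
0.6 px 403.0 187.0 centre mm [ 559.1 -259.2] mean [ 558.1 -259.1] size 68.6 62.0 axis(short side) deg 179.4
0.51 px 387.0 187.0 centre mm [ 546.2 -174.6] mean [ 557.1 -204.6] size 325.8 219.5 axis(short side) deg 176.1
```

View pics/w28.png

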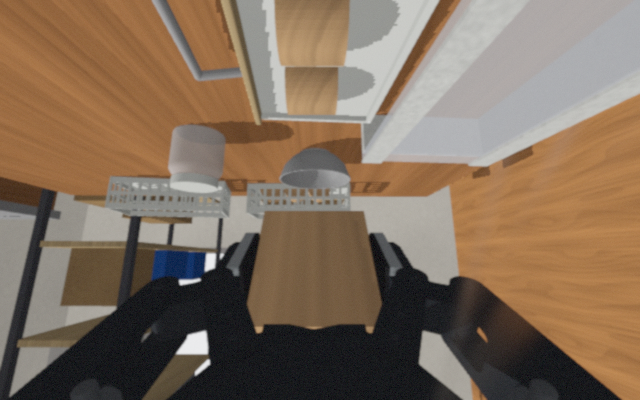

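```bash
python3 -m jog '[{"fingers":-1,"xyz":[-1,1,-40],"rot":[0,0,0]},{"fingers":-1,"xyz":[0,0,-50],"rot":[0,0,0]},{"fingers":-1,"xyz":[0,0,-40],"rot":[0,0,0]},{"fingers":-1,"xyz":[0,0,-25],"rot":[0,0,0]},{"fingers":-1,"xyz":[0,0,-15],"rot":[0,0,0]},{"fingers":-1,"xyz":[0,0,-6],"rot":[0,0,0]},{"fingers":-1,"xyz":[0,0,-2],"rot":[0,0,0]},{"fingers":-1,"xyz":[0,0,0],"rot":[0,0,0]}]' 60
python3 -m jog '[{"fingers":-1,"xyz":[0,0,-2],"rot":[0,0,0]},{"fingers":-1,"xyz":[0,0,-1],"rot":[0,0,0]},{"fingers":-1,"xyz":[0,0,0],"rot":[0,0,0]}]'; python3 lg.py
```

```text
clock: 57.05
position: [0.5608, -0.1035, 0.0403]
tool_rot: [0.865, 0.003, -0.0, 0.502]
ft_force: [-0.7, -0.4, -0.2]
width: 0.0586
clock: 57.42
position: [0.5607, -0.1034, 0.0369]
tool_rot: [0.865, 0.003, -0.001, 0.503]
ft_force: [0.8, 0.7, 0.4]
width: 0.0591
t 57.42 p [ 0.5607 -0.1034  0.0369] q [ 0.865  0.003 -0.001  0.503] F [0.8 0.7 0.4] w 0.0591
[-0.635  1.191  0.427  1.799  0.789  0.836 -1.098]
```

```bash
python3 -m jog '[{"fingers":-1,"xyz":[0,0,-1.5],"rot":[0,0,0]},{"fingers":-1,"xyz":[0,0,0],"rot":[0,0,0]}]'; python3 -m jog '[{"fingers":0.7,"xyz":[0,0,0],"rot":[0,0,0]},{"fingers":0.7,"xyz":[0,0,0],"rot":[0,0,0]},{"fingers":0.7,"xyz":[0,0,0],"rot":[0,0,0]}]'
python3 - <<'E'
from h import *
f=grab('wrist','w29.png')
E
```

```text
clock: 57.68
position: [0.5607, -0.1035, 0.0365]
tool_rot: [0.864, 0.003, -0.0, 0.504]
ft_force: [-1.9, 4.8, 6.3]
width: 0.0591
clock: 58.05
position: [0.5603, -0.1037, 0.0348]
tool_rot: [0.865, 0.003, -0.001, 0.502]
ft_force: [-0.1, -0.2, 0.5]
width: 0.0723
```

View pics/w29.png

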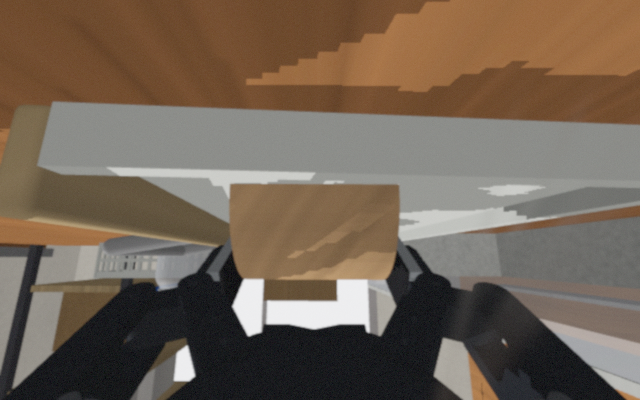

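All three are down. Retreat and check.

```bash
python3 -m jog '[{"fingers":1,"xyz":[0,0,0],"rot":[0,0,0]},{"fingers":1,"xyz":[0,5,3],"rot":[0,0,0]},{"fingers":1,"xyz":[0,20,20],"rot":[0,0,0]},{"fingers":1,"xyz":[0,30,40],"rot":[0,0,0]},{"fingers":1,"xyz":[0,30,50],"rot":[0,0,0]},{"fingers":1,"xyz":[0,30,50],"rot":[0,0,0]},{"fingers":1,"xyz":[0,20,30],"rot":[0,0,0]},{"fingers":1,"xyz":[0,0,0],"rot":[0,0,0]}]'; python3 blk.py top;  python3 - <<'E'
from plan import *
delta((.4415,-.169,.2),vert(86.6))
f=grab('top','t30.png')
cv2.imwrite('pics/z30.png',cv2.resize(f['frame'][85:260,180:440,::-1],None,fx=3,fy=3,interpolation=cv2.INTER_CUBIC)) 
f=grab('scene','s30.png')
cv2.imwrite('pics/z30s.png',cv2.resize(f['frame'][150:300,150:350,::-1],None,fx=4,fy=4,interpolation=cv2.INTER_CUBIC)) 
E
```

```text
clock: 59.1
position: [0.5616, 0.0339, 0.2298]
tool_rot: [0.866, 0.004, 0.002, 0.501]
ft_force: [-0.1, 0.6, -0.0]
width: 0.0856
t 59.1 p [0.5616 0.0339 0.2298] q [0.866 0.004 0.002 0.501] F [-0.1  0.6 -0. ] w 0.0856
top
0.94 px 355.0 183.0 centre mm [ 572.  -102.2] mean [ 571.6 -101.7] size 65.1 58.9 axis(short side) deg 179.4
0.8 px 403.0 187.0 centre mm [ 559.1 -257.7] mean [ 557.7 -258. ] size 71.8 68.6 axis(short side) deg 179.4
0.79 px 376.0 187.0 centre mm [ 558.3 -171.7] mean [ 558.6 -170.3] size 68.1 65.5 axis(short side) deg 179.0
t 59.2 p [0.56   0.0313 0.2278] q [ 0.865  0.003 -0.001  0.502] F [-0.5  0.8 -0.8] w 0.0854
dxyz [-118.5 -200.3  -27.8] rot [ 1.052 -0.033 -0.061] |rot| 1.05 q [-0.78  0.89  0.38  1.67  0.65  1.26 -0.86]
```

View pics/z30.png

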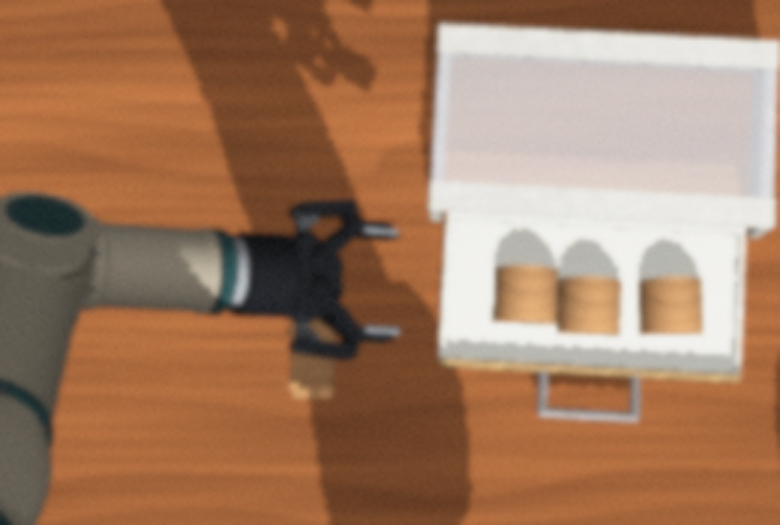

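View pics/z30s.png

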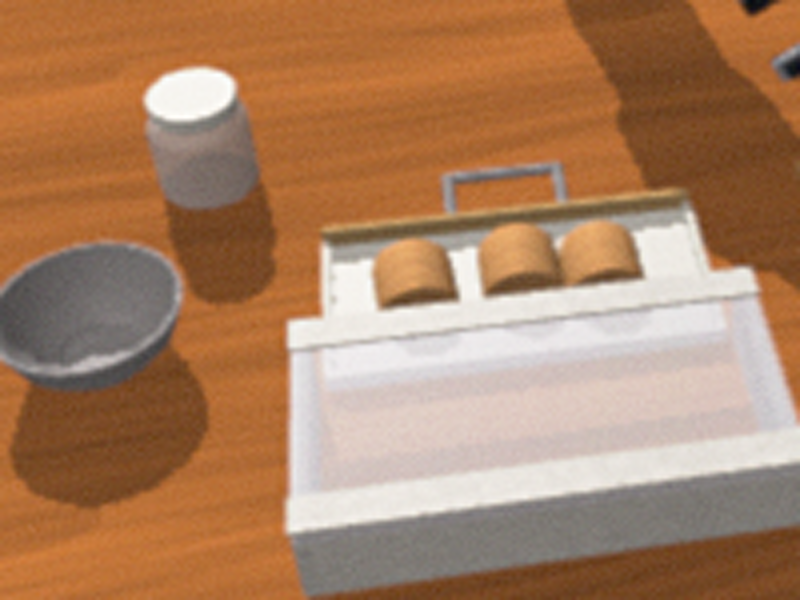

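Block C was knocked about 2 cm and now sits at (0.572,-0.102), touching the middle block. I'll look closer on the way to the handle.

```bash
python3 -m jog '[{"fingers":1,"xyz":[-15,-25,0],"rot":[0.131,-0.004,-0.008]},{"fingers":1,"xyz":[-15,-25,0],"rot":[0.131,-0.004,-0.008]},{"fingers":1,"xyz":[-15,-25,0],"rot":[0.131,-0.004,-0.008]},{"fingers":1,"xyz":[-15,-25,0],"rot":[0.131,-0.004,-0.008]},{"fingers":0,"xyz":[-15,-25,0],"rot":[0.131,-0.004,-0.008]},{"fingers":-0.3,"xyz":[-15,-25,0],"rot":[0.131,-0.004,-0.008]},{"fingers":-0.3,"xyz":[-15,-25,0],"rot":[0.131,-0.004,-0.008]},{"fingers":-0.3,"xyz":[-14,-25,0],"rot":[0.131,-0.004,-0.008]},{"fingers":-0.3,"xyz":[0,0,0],"rot":[0,0,0]},{"fingers":-0.3,"xyz":[0,0,0],"rot":[0,0,0]}]'
python3 - <<'E'
from plan import *
delta((.4415,-.169,.2),vert(86.6))
f=grab('wrist','w31.png')
E
python3 blk.py top wrist
```

```text
clock: 60.55
position: [0.4403, -0.1691, 0.2271]
tool_rot: [0.999, -0.032, -0.002, 0.002]
ft_force: [0.7, 1.5, -0.5]
width: 0.0299
t 60.55 p [ 0.4403 -0.1691  0.2271] q [ 0.999 -0.032 -0.002  0.002] F [ 0.7  1.5 -0.5] w 0.0299
dxyz [  1.2   0.1 -27.1] rot [ 0.004 -0.005  0.005] |rot| 0.01 q [ 0.33  0.4  -0.03  2.02  0.03  0.72  0.21]
t 60.6 p [ 0.4411 -0.1676  0.2272] q [ 1.    -0.03  -0.002  0.002] F [ 0.6  0.1 -0.3] w 0.0295
top
0.93 px 404.0 186.0 centre mm [ 559.4 -259.1] mean [ 561.5 -261.9] size 68.0 61.9 axis(short side) deg 178.4
0.76 px 376.0 186.0 centre mm [ 559.8 -171.8] mean [ 560.9 -168.9] size 68.2 62.3 axis(short side) deg 179.0
t 60.7 p [ 0.4418 -0.1663  0.2275] q [ 1.    -0.029 -0.002  0.002] F [-0.3  1.3 -1.2] w 0.03
wrist
0.69 px 427.0 110.0 centre mm [ 571.1 -104. ] mean [ 570.  -102.8] size 64.9 73.0 axis(short side) deg 86.8
0.69 px 408.0 235.0 centre mm [ 556.7 -253.9] mean [ 556.  -254.4] size 69.9 70.1 axis(short side) deg 88.8
0.63 px 413.0 169.0 centre mm [ 558.8 -169.4] mean [ 557.4 -168.9] size 64.8 70.5 axis(short side) deg 86.8
```

View pics/w31.png

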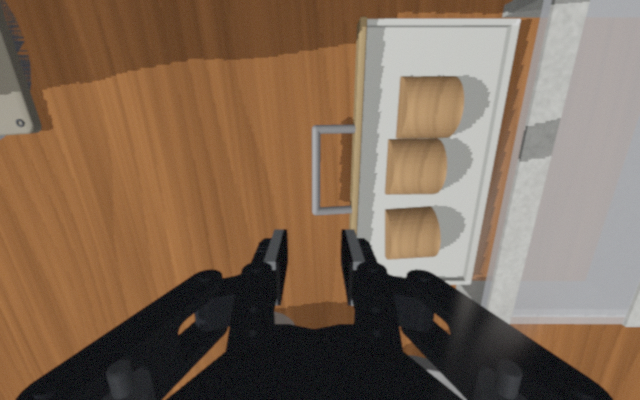

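Run:
```python
import cv2
f=cv2.imread('pics/w31.png')
cv2.imwrite('pics/z31.png',cv2.resize(f[50:290,350:530],None,fx=2.5,fy=2.5,interpolation=cv2.INTER_CUBIC))
```

```text
(no output)
```

View pics/z31.png

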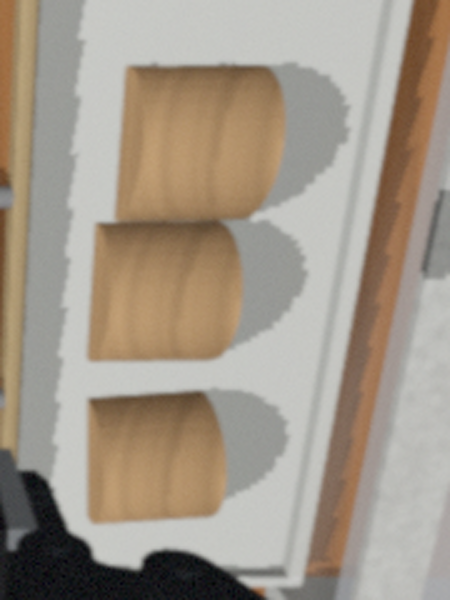

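Run:
```python
from h import *
f=grab('wrist')
g=lambda x,y,z=.010: ray(f,(350+(x-.75)/2.5,50+(y-.75)/2.5),z)
for n,a,b in (('C',(125,66),(116,220)),('B',(97,222),(90,359)),('A',(89,400),(90,521))):
    P,Q=g(*a),g(*b); print(n,P.round(4),Q.round(4),np.linalg.norm(P-Q).round(4))
cv2.imwrite('pics/w32z.png',cv2.resize(f['frame'][50:200,370:490,::-1],None,fx=5,fy=4,interpolation=cv2.INTER_CUBIC))
s=grab('scene'); 
cv2.imwrite('pics/s32z.png',cv2.resize(s['frame'][195:235,235:320,::-1],None,fx=9,fy=9,interpolation=cv2.INTER_CUBIC))
```

```text
C [ 0.5464 -0.0637  0.01  ] [ 0.5443 -0.1339  0.01  ] 0.0702
B [ 0.535  -0.1344  0.01  ] [ 0.5328 -0.2049  0.01  ] 0.0705
A [ 0.5327 -0.2277  0.01  ] [ 0.5346 -0.3002  0.01  ] 0.0725
```

View pics/s32z.png

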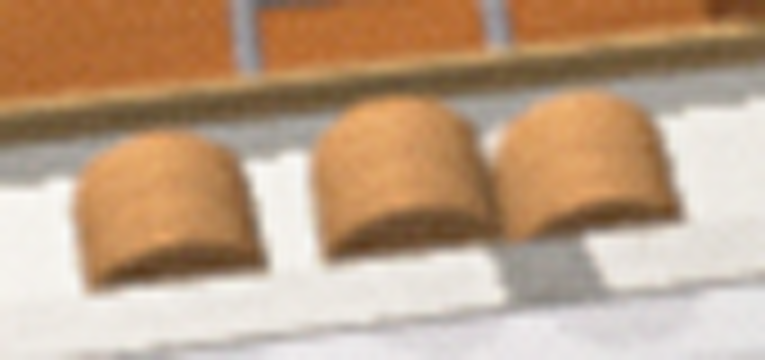

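View pics/w32z.png

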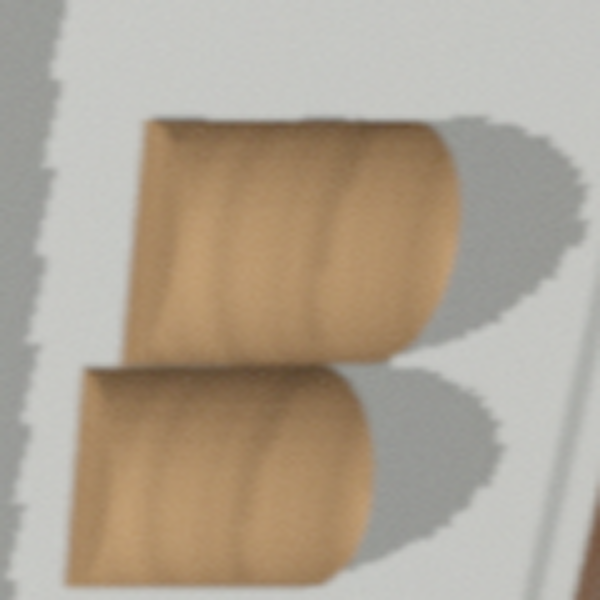

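All three base edges measure 70–72.5 mm at floor height, so the blocks are flat and C just touches B. Now I'll grip the handle.

```bash
python3 -m jog '[{"fingers":-0.3,"xyz":[0,0,-30],"rot":[0,0,0]},{"fingers":-0.3,"xyz":[0,0,-45],"rot":[0,0,0]},{"fingers":-0.3,"xyz":[0,0,-45],"rot":[0,0,0]},{"fingers":-0.3,"xyz":[0,0,-35],"rot":[0,0,0]},{"fingers":-0.3,"xyz":[0,0,-25],"rot":[0,0,0]},{"fingers":-0.3,"xyz":[0,0,-12],"rot":[0,0,0]},{"fingers":-0.3,"xyz":[0,0,0],"rot":[0,0,0]},{"fingers":-1,"xyz":[0,0,0],"rot":[0,0,0]},{"fingers":-1,"xyz":[0,0,0],"rot":[0,0,0]},{"fingers":-1,"xyz":[0,0,0],"rot":[0,0,0]}]' 40
python3 - <<'E'
from h import *
s=st();f=grab('wrist','w33.png')
E
```

```text
clock: 62.15
position: [0.4421, -0.1686, 0.037]
tool_rot: [1.0, -0.031, -0.0, 0.002]
ft_force: [-0.0, 0.6, 7.3]
width: 0.0082
t 62.15 p [ 0.4421 -0.1686  0.037 ] q [ 1.    -0.031 -0.     0.002] F [-0.   0.6  7.3] w 0.0082
```

View pics/w33.png

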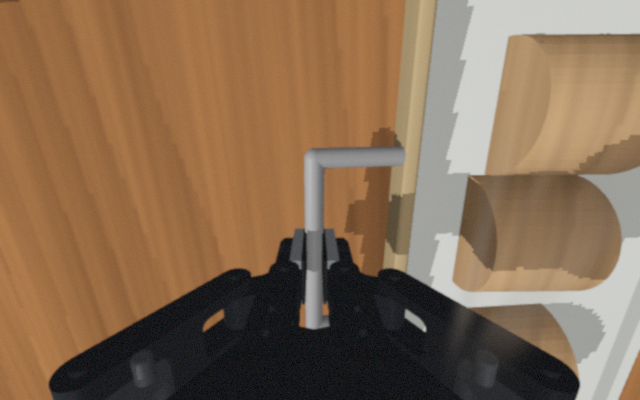

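For the last stretch the wide knuckles could meet the box front. I'll push with closed fingers and the jaw axis along y instead: release, rise, back off, turn 90°, come down in front of the bar.

```bash
python3 -m jog '[{"fingers":-0.3,"xyz":[0,0,0],"rot":[0,0,0]},{"fingers":-0.3,"xyz":[0,0,0],"rot":[0,0,0]},{"fingers":-0.3,"xyz":[0,0,25],"rot":[0,0,0]},{"fingers":-0.6,"xyz":[0,0,35],"rot":[0,0,0]},{"fingers":-1,"xyz":[-5,0,0],"rot":[0,0,0.17]},{"fingers":-1,"xyz":[-5,0,0],"rot":[0,0,0.175]},{"fingers":-1,"xyz":[-5,0,0],"rot":[0,0,0.175]},{"fingers":-1,"xyz":[-5,0,0],"rot":[0,0,0.175]},{"fingers":-1,"xyz":[-5,0,0],"rot":[0,0,0.175]},{"fingers":-1,"xyz":[-5,0,0],"rot":[0,0,0.175]},{"fingers":-1,"xyz":[0,0,0],"rot":[0,0,0.175]},{"fingers":-1,"xyz":[0,0,0],"rot":[0,0,0.175]}]' 40;python3 -m jog '[{"fingers":-1,"xyz":[0,0,0],"rot":[0,0,0.175]},{"fingers":-1,"xyz":[0,0,0],"rot":[0,0,0]},{"fingers":-1,"xyz":[0,0,0],"rot":[0,0,0]}]';  python3 - <<'E'
from plan import *
delta((.412,-.168,.033),vert(176.6))
f=grab('wrist','w34.png')
E
```

```text
clock: 63.7
position: [0.4112, -0.1687, 0.096]
tool_rot: [0.784, 0.621, 0.0, 0.002]
ft_force: [-0.0, -1.2, -0.3]
width: 0.0001
clock: 64.08
position: [0.4114, -0.1686, 0.096]
tool_rot: [0.73, 0.684, 0.001, 0.002]
ft_force: [0.7, -0.7, 0.4]
width: -0.0002
t 64.08 p [ 0.4114 -0.1686  0.096 ] q [0.73  0.684 0.001 0.002] F [ 0.7 -0.7  0.4] w -0.0002
dxyz [  0.6   0.6 -63. ] rot [0.003 0.004 0.006] |rot| 0.01 q [ 0.61  0.64 -0.42  2.2   0.65  0.42  1.17]
```

View pics/w34.png

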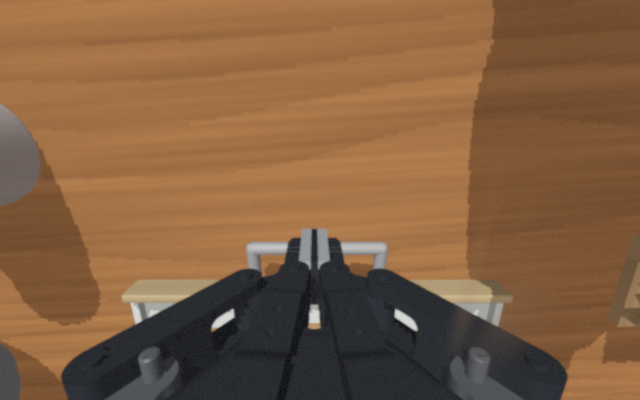

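Fingertips are on the robot side of the bar (row 230 against 248). Lower, then push slowly.

```bash
python3 -m jog '[{"fingers":-1,"xyz":[0,0,-30],"rot":[0,0,0]},{"fingers":-1,"xyz":[0,0,-25],"rot":[0,0,0]},{"fingers":-1,"xyz":[0,0,-8],"rot":[0,0,0]},{"fingers":-1,"xyz":[6,-0.4,0],"rot":[0,0,0]},{"fingers":-1,"xyz":[4,-0.2,0],"rot":[0,0,0]},{"fingers":-1,"xyz":[4,-0.2,0],"rot":[0,0,0]},{"fingers":-1,"xyz":[4,-0.2,0],"rot":[0,0,0]},{"fingers":-1,"xyz":[6,-0.3,0],"rot":[0,0,0]},{"fingers":-1,"xyz":[8,-0.5,0],"rot":[0,0,0]},{"fingers":-1,"xyz":[8,-0.5,0],"rot":[0,0,0]},{"fingers":-1,"xyz":[8,-0.5,0],"rot":[0,0,0]}]'
python3 - <<'E'
from h import *
st();f=grab('wrist','w35.png');f=grab('scene')
cv2.imwrite('pics/s35z.png',cv2.resize(f['frame'][170:300,190:370,::-1],None,fx=4,fy=4,interpolation=cv2.INTER_CUBIC))
E
```

```text
clock: 65.5
position: [0.46, -0.1716, 0.033]
tool_rot: [0.729, 0.685, 0.001, 0.003]
ft_force: [-2.6, -0.9, 2.6]
width: 0.0002
t 65.5 p [ 0.46   -0.1716  0.033 ] q [0.729 0.685 0.001 0.003] F [-2.6 -0.9  2.6] w 0.0002
```

View pics/s35z.png

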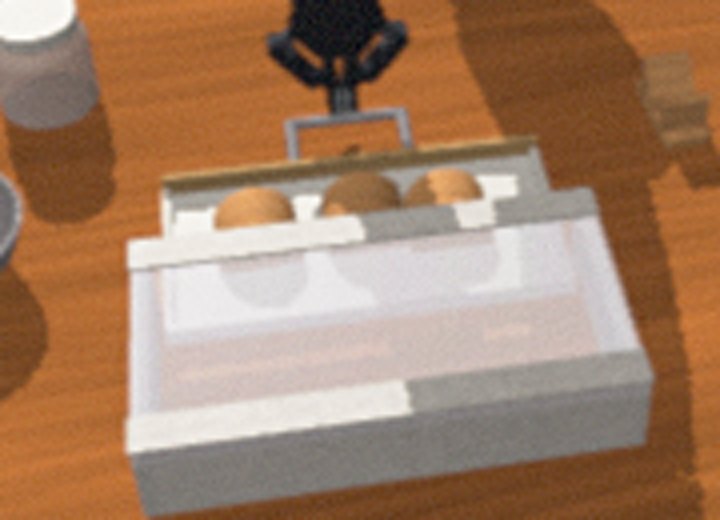

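View pics/w35.png

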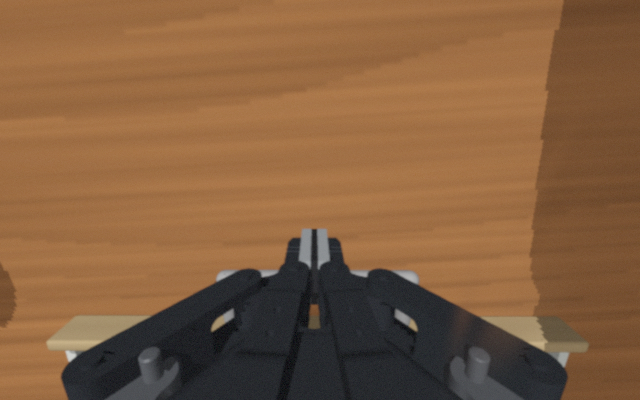

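The push is working at about 2.6 N, with the handle against the fingers and the blocks upright. Continue.

```bash
python3 -m jog '[{"fingers":-1,"xyz":[8,-0.5,0],"rot":[0,0,0]},{"fingers":-1,"xyz":[8,-0.5,0],"rot":[0,0,0]},{"fingers":-1,"xyz":[8,-0.5,0],"rot":[0,0,0]},{"fingers":-1,"xyz":[8,-0.5,0],"rot":[0,0,0]},{"fingers":-1,"xyz":[8,-0.5,0],"rot":[0,0,0]},{"fingers":-1,"xyz":[8,-0.5,0],"rot":[0,0,0]},{"fingers":-1,"xyz":[8,-0.5,0],"rot":[0,0,0]},{"fingers":-1,"xyz":[8,-0.5,0],"rot":[0,0,0]},{"fingers":-1,"xyz":[8,-0.5,0],"rot":[0,0,0]},{"fingers":-1,"xyz":[8,-0.5,0],"rot":[0,0,0]},{"fingers":-1,"xyz":[8,-0.5,0],"rot":[0,0,0]},{"fingers":-1,"xyz":[6,-0.4,0],"rot":[0,0,0]}]'
python3 - <<'E'
from h import *
st();f=grab('scene')
cv2.imwrite('pics/s36z.png',cv2.resize(f['frame'][170:300,190:370,::-1],None,fx=4,fy=4,interpolation=cv2.INTER_CUBIC))
E
```

```text
clock: 67.1
position: [0.5541, -0.1772, 0.033]
tool_rot: [0.729, 0.685, 0.001, 0.002]
ft_force: [-2.8, -0.0, -0.4]
width: 0.0001
t 67.1 p [ 0.5541 -0.1772  0.033 ] q [0.729 0.685 0.001 0.002] F [-2.8 -0.  -0.4] w 0.0001
```

View pics/s36z.png

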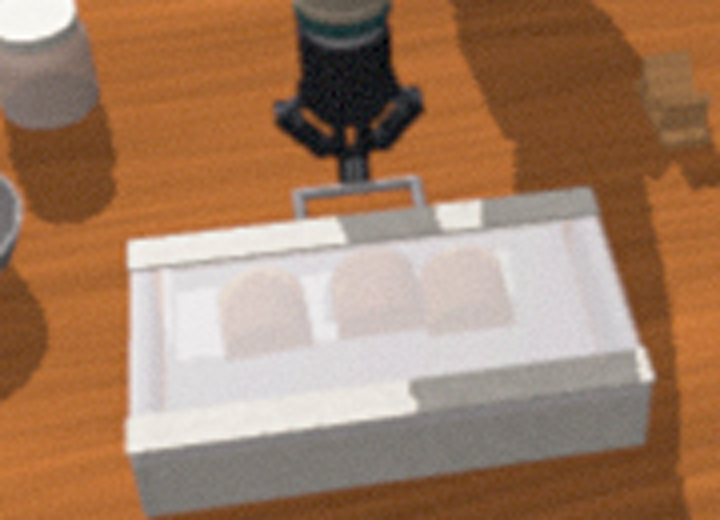

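```bash
python3 -m jog '[{"fingers":-1,"xyz":[5,-0.3,0],"rot":[0,0,0]},{"fingers":-1,"xyz":[5,-0.3,0],"rot":[0,0,0]},{"fingers":-1,"xyz":[4,-0.3,0],"rot":[0,0,0]},{"fingers":-1,"xyz":[3,-0.2,0],"rot":[0,0,0]},{"fingers":-1,"xyz":[2,-0.1,0],"rot":[0,0,0]},{"fingers":-1,"xyz":[2,0,0],"rot":[0,0,0]},{"fingers":-1,"xyz":[2,0,0],"rot":[0,0,0]},{"fingers":-1,"xyz":[0,0,0],"rot":[0,0,0]}]'; python3 -m jog '[{"fingers":-1,"xyz":[2,0,0],"rot":[0,0,0]},{"fingers":-1,"xyz":[2,0,0],"rot":[0,0,0]},{"fingers":-1,"xyz":[0,0,0],"rot":[0,0,0]}]'
```

```text
clock: 68.15
position: [0.5769, -0.1787, 0.0331]
tool_rot: [0.729, 0.685, 0.001, 0.003]
ft_force: [-2.1, -0.3, 0.1]
width: 0.0
clock: 68.53
position: [0.5802, -0.1788, 0.033]
tool_rot: [0.729, 0.685, 0.0, 0.002]
ft_force: [-3.1, -2.2, 1.2]
width: -0.0001
```

```bash
python3 -m jog '[{"fingers":-1,"xyz":[2,0,0],"rot":[0,0,0]},{"fingers":-1,"xyz":[2,0,0],"rot":[0,0,0]},{"fingers":-1,"xyz":[0,0,0],"rot":[0,0,0]}]';python3 -m jog '[{"fingers":-1,"xyz":[2,0,0],"rot":[0,0,0]},{"fingers":-1,"xyz":[0,0,0],"rot":[0,0,0]},{"fingers":-1,"xyz":[0,0,0],"rot":[0,0,0]}]'
```

```text
clock: 68.9
position: [0.5805, -0.1788, 0.0327]
tool_rot: [0.729, 0.685, -0.003, 0.0]
ft_force: [-10.7, 1.2, 8.0]
width: -0.0002
clock: 69.28
position: [0.5806, -0.1788, 0.0325]
tool_rot: [0.729, 0.684, -0.004, -0.001]
ft_force: [-13.5, 0.1, 11.2]
width: -0.0002
```

The stop is reached: the force rises to 13 N with no motion. Back off, lift clear and verify.

```bash
python3 -m jog '[{"fingers":-1,"xyz":[-6,0,0],"rot":[0,0,0]},{"fingers":-1,"xyz":[-15,0,0],"rot":[0,0,0]},{"fingers":-1,"xyz":[-20,0,20],"rot":[0,0,0]},{"fingers":-1,"xyz":[-30,0,50],"rot":[0,0,0]},{"fingers":-1,"xyz":[-30,0,50],"rot":[0,0,0]},{"fingers":-1,"xyz":[-30,20,50],"rot":[0,0,0]},{"fingers":-1,"xyz":[0,30,20],"rot":[0,0,0]},{"fingers":-1,"xyz":[0,40,0],"rot":[0,0,0]},{"fingers":-1,"xyz":[0,40,0],"rot":[0,0,0]},{"fingers":-1,"xyz":[0,0,0],"rot":[0,0,0]},{"fingers":-1,"xyz":[0,0,0],"rot":[0,0,0]}]'
python3 - <<'E'
from h import *
st();f=grab('top','t40.png')
for t in('bowl','tub','scale','block1','tray_handle'): print(t,find('top',f,t))
cv2.imwrite('pics/z40.png',cv2.resize(f['frame'][85:205,310:450,::-1],None,fx=5,fy=5,interpolation=cv2.INTER_CUBIC))
f=grab('scene')
cv2.imwrite('pics/s40z.png',cv2.resize(f['frame'][170:300,190:370,::-1],None,fx=4,fy=4,interpolation=cv2.INTER_CUBIC))
E
```

```text
clock: 70.65
position: [0.4562, -0.0485, 0.2232]
tool_rot: [0.729, 0.685, 0.001, 0.003]
ft_force: [0.3, 0.6, 1.0]
width: -0.0003
t 70.65 p [ 0.4562 -0.0485  0.2232] q [0.729 0.685 0.001 0.003] F [0.3 0.6 1. ] w -0.0003
bowl [(0.8, array([ 0.57  , -0.5335,  0.0246]))]
tub [(0.57, array([ 0.3516, -0.4198,  0.0998]))]
scale [(0.68, array([0.3592, 0.5015, 0.0291])), (0.31, array([ 0.6456, -0.1819,  0.0229])), (0.15, array([0.5056, 0.1269, 0.0325]))]
block1 [(0.55, array([ 0.7377, -0.1882,  0.0719])), (0.37, array([ 0.647 , -0.1794,  0.0287]))]
tray_handle [(0.84, array([ 0.6435, -0.1815,  0.0213]))]
```

View pics/z40.png

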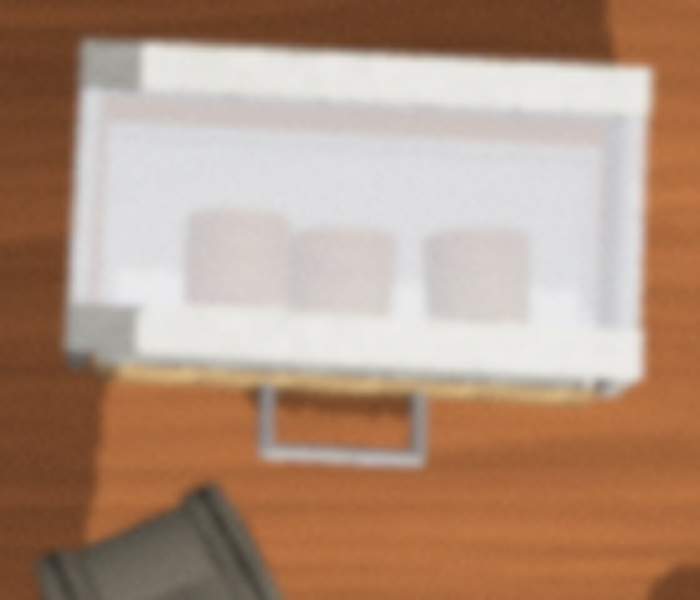

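View pics/s40z.png

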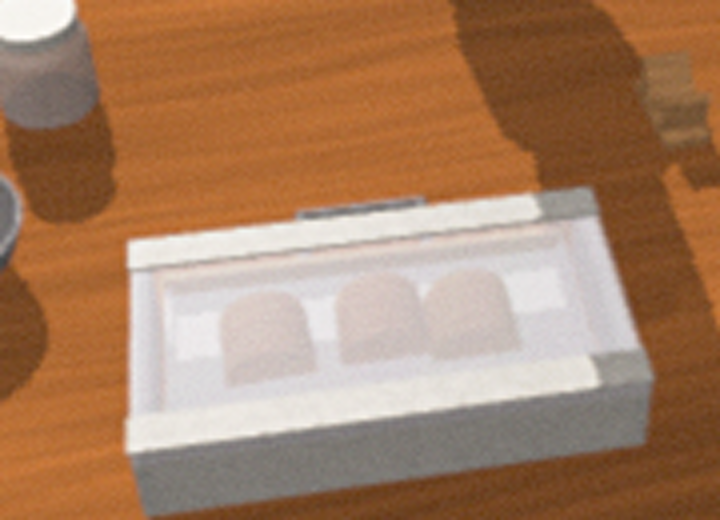

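Run:
```python
from h import *
st();f=grab('top')
c=lambda x,y,z:np.round(ray(f,(310+(x-2)/5,85+(y-2)/5),z),4)
print(c(264,455,.03),c(422,462,.03))
g=cv2.imread('pics/t3.png')
f=grab('wrist','w41.png')
```

```text
t 71.0 p [ 0.4555 -0.049   0.2229] q [0.729 0.684 0.001 0.002] F [ 0.9 -0.3 -0.3] w -0.0
[ 0.5967 -0.127   0.03  ] [ 0.5911 -0.2298  0.03  ]
```

View pics/w41.png

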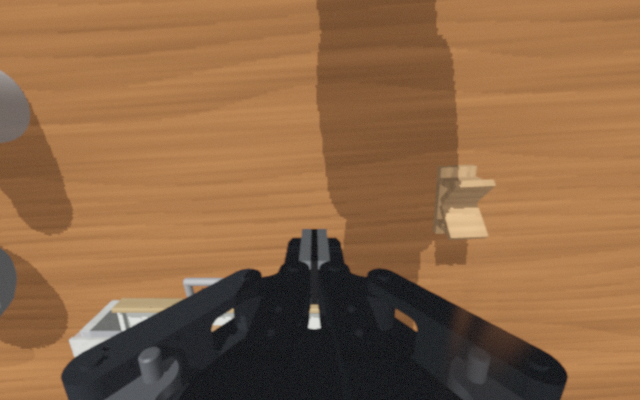

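```bash
python3 -c "
from plant import manip
print(manip.sign_off())"
```

```text
the job is handed in; nothing more can be done
None
```

I pulled the tray out to its end stop, laid all three blocks flat side down on its floor, pushed it home, and handed the job in at about 71 s of the 210 s. The sign-off reports no verdict.

**Method:** I did not use the V stand. Each block was turned so its axis lay along x, then regripped by its ends with the tool tilted to point sideways. I rolled the tool 180° and set the block on its edge so it tipped onto its flat. The tray was pushed in with closed fingers against the handle bar.

**Last checks:**
- **Tray out:** at the end stop the force rose to 15 N with no further motion.
- **Tray home:** at the home stop the force rose to 13 N with no motion. The overhead camera puts the handle at x ≈ 0.594 m, against about 0.596 m expected for home, which is within calibration.
- **Blocks:** one was knocked about 2 cm after I placed it and ended up touching its neighbour. With the tray still out, all three base edges measured 70–72.5 mm at floor height, so they were flat. Through the clear lid they still looked flat and untilted.
- **Bowl, jar and scale:** their readings agree with the start to about 7 mm, close to detector noise. The arm was clear of everything at hand-in.

**Disagreements:**
- After the tray was shut, the detectors gave only low-confidence readings of the blocks through the lid, so that last check was by eye.
- Twice a jog call was refused for its format or range. Nothing moved either time, and I retyped it.

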